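# Register two printing blocks in the corner of the printing board

### The job

Get the two lino printing blocks ready for printing: clear the eraser off the printing board and lay it flat on the bare table, clear of the board, then bring both blocks from the sloping rack and lay them flat on the board, carved faces up and long sides parallel to the left fence. Push the wide block fully home into the corner, flush against the far fence and the left fence, and the narrow block tight against the wide block's free long side with its end flush against the far fence. Do not shove the other things on the table about or knock them over.

Things in the scene. Friction and masses are not known exactly. Their poses are not given: they have to be found in the camera images.
- board: fixed printing board: plywood plate 160 mm (x) by 200 mm (y), 8 mm thick, with aluminium fences standing 12 mm above it along its far (+x) and left (+y) edges, inner faces at x = +66 and y = +86 mm; other edges open. Origin: centre of the underside on the table; x to the far fence, y to the left fence, z up. It stands left or right on the table, turned up to 0.2 rad
- corner (a point): the inner corner of the board where both fences' inner faces meet, on the plate's top (8 mm above the table); axes as the board's
- rack: fixed wooden drying rack, base 130 x 170 mm; origin: centre of its underside; its x points to the robot's right (turned up to 0.3 rad). Two 24 mm wide rails slope up towards its +x at 30 degrees, their middles at y = -52 and +52 mm. On each lies one block against a lip at the low (-x) end; the lip is 24 mm wide and 12 mm above the rail. The blocks overhang the rails on both sides; nothing is above them
- wide_block_mid (a point): middle of the wide printing block: a loose block of plywood with a brown lino face carved with thin lines, 90 mm (its x) by 60 mm (its y) by 25 mm (its z), about 110 g. z points out of the carved face. At the start it lies on either rail of the rack, its x up the slope, carved face out
- narrow_block_mid (a point): middle of the narrow printing block, made like the wide one: 90 mm (its x) by 30 mm (its y) by 25 mm (its z), about 60 g. z points out of the carved face. At the start it lies on the other rail in the same way
- eraser_mid (a point): middle of a pink eraser, 24 mm (its x) by 46 mm (its y) by 13 mm (its z), 30 g, lying flat somewhere on the board at the start, turned any way
- jar: bystander: round clear jar with a red lid, 65 mm across, 99 mm high, standing in front of the board and rack (near the robot); origin at its underside
- bottle: bystander: small glass bottle 39 x 49 x 104 mm, standing in the same front strip; origin at its underside
- long_stick: bystander: mottled oil stick 23 x 119 (its y) x 22 mm lying across in the same front strip; origin at its underside
- stick: bystander: dark oil stick 21 x 79 (its y) x 21 mm lying between board and rack; origin at its underside
- short_tube: bystander: paint tube 35 x 102 (its y) x 23 mm lying between board and rack; origin at its underside
- tube: bystander: paint tube 36 x 114 (its y) x 23 mm at the right side of the table; origin at its underside

How it is judged (in metres and radians):
At the end, for the whole second after the job is handed in: Both blocks flat on the board, face up, square within 2 degrees, ends within 3 mm of the far fence; wide block within 3 mm of the left fence, narrow block against it (within 5 mm of its ideal place sideways); eraser flat on the table, wholly off the board; all at rest (x of wide_block_mid in the frame of board between 0.018 and 0.0225 m and y of wide_block_mid in the frame of board between 0.053 and 0.0575 m and z of wide_block_mid in the frame of board between 0.0185 and 0.0235 m and angle between the x axis of each of wide_block_mid, narrow_block_mid and the x axis of board, either way round below 0.035 rad and angle between each of wide_block_mid, narrow_block_mid's own z axis and vertical below 0.05 rad and linear speed of each of wide_block, narrow_block, eraser below 0.01 m/s and x of narrow_block_mid in the frame of board between 0.018 and 0.0225 m and y of narrow_block_mid in the frame of board between 0.006 and 0.0125 m and z of narrow_block_mid in the frame of board between 0.0185 and 0.0235 m and (x of eraser_mid in the frame of board above 0.095 m or x of eraser_mid in the frame of board below -0.095 m or y of eraser_mid in the frame of board above 0.115 m or y of eraser_mid in the frame of board below -0.115 m) and height (world z) of eraser_mid below 0.011 m and angle between eraser_mid's own z axis and vertical below 0.1 rad); the robot touches nothing.
It fails at once if a bystander is shoved more than 3 cm, or the jar or bottle knocked over (distance of any of jar, bottle, long_stick, stick, short_tube, tube from where it was at the start of the episode above 0.03 m or angle between any of jar, bottle's own z axis and vertical above 0.5 rad).
It also fails if it takes over 72 s, if anything falls off the work surface, if the arm or the gripper's body presses on something with over 40 N, if the wrist force passes 120 N, or if a joint passes its speed limit or range.

### The arm

A 6-joint arm with a two-finger parallel gripper is mounted at the origin on a cart in front of the work surface, level with it; the furniture and walls round the work are solid. World frame = base frame: x ahead of the robot, y to its left, z up, the work surface at z = 0. Lengths are in m, angles in degrees, forces in N, time in s.
With the tool pointing down it reaches from about 0.4 to 0.825 m from the base axis. Payload 7 kg.
Tool frame: the origin (TCP) lies midway between the tips of the shut fingers; the grasp point (between the pads) lies 19 mm behind it; z points along the fingers, y is the line along which they close (so a half turn about z gives the same grasp; the last joint's range is limited). The gripper opens to 88 mm and grips with 3 to 60 N. Pads are 19 mm wide; open, the fingers measure 130 mm over their backs; the gripper's body (78 mm by 193 mm) begins 47 mm behind the grasp point.
Start: joints at [87.153, 20.546, 0.682, 0, -70.136, -16.507], TCP at [0.224, 0.637, 0.197] pointing down, gripper open.
Joint ranges: [-176.03, 176.03], [-82.01, 121.73], [-58.28, 71.71], [-173.87, 95.51], [-174.79, -0.11], [-173.66, 173.66]. Speed limits (degrees/s): [136.94, 136.94, 172.46, 180, 180, 180].

### API

Orientations are given as [roll, pitch, yaw] about the fixed x, y, z axes, in that order (R = Rz(yaw) Ry(pitch) Rx(roll)).
In Python, from plant import r gives the robot as it stands. The module is installed in compiled form; this text tells all that it offers.
- The arm moves only by the tool play_rows, never from a script. Its argument "rows" is a list of rows, each an object with "slide": the shift along the tool's x, y, z as a fraction of full scale, a list of three; "delta_rot": the turn, a rotation vector about the tool's x, y, z as a fraction of full scale, a list of three; "fingers": the opening, from -1 (shut) to 1 (fully open). In form: [{"slide": [x, y, z], "delta_rot": [rx, ry, rz], "fingers": fingers}, ...]. A call has 1 to 8 rows; each row shifts and turns the commanded pose from where the row before left it, along the tool's axes as they then stand; what a row does not reach is not made up. Full scale, the value 1, is 0.15 m for a shift and 0.08 rad for a turn. A row lasts 1/8 s, in which the tool goes at most 62.5 mm and 10.7 degrees, less where a joint would pass 70% of its speed; a pose out of reach is approached as far as the arm can. A call with a number of a shift or a turn outside -1 to 1 is refused whole. A call with a gripper value outside its range is refused whole. The fingers move at their own pace and stop on an object; "squeeze" is the grip in N (left out, the last holds). Time passes only in rows, so rows that do not move let the fingers close. It gives the time, the measured TCP pose, the force, the opening and the grip force at its end, in the units of the state.
- r.get_state(): the state, without advancing time (a new reading comes with each control period).
- r.capture(name): name is "side" or "top"; returns a dict with "image" (480x640x3 uint8, blue, green, red), "fx", "fy", "cx", "cy" (pixels), "R" (3x3) and "t" (3): a world point X has camera coordinates R X + t. Camera axes: x right, y down, z forward; pixel columns grow to the right and rows downward; lengths in m; the calibration is good to about 2 mm. A picture is of the moment at which its call begins. There is no depth.
- r.close_job(): hands the job in; it is judged then, once.
The state is a dict: "time_s": time; "joints": joint angles; "qd": joint speeds; "joint_torque": joint torques, N m; "tcp_pos": TCP position; "eef_rot": TCP orientation; "contact_force": force on the tool from outside, world axes, zero at the start; "moment": the same for the moment, N m; "gripper_width": finger opening in m; "gripper_force": force on a finger pad.
Only numpy, scipy, OpenCV 4.12 (cv2) and the standard library are available. Lean on these libraries where they do the work, as an engineer would, in place of code of your own. Each camera call takes 0.05 s, during which the arm holds its last target. There are 200 camera calls.

## Working session

There is one attempt and no reset: what is moved stays moved. The work goes in short steps, Python scripts to look and compute and a tool call to move; the robot and the scene stay as the last step left them, time stands still between calls to the robot, and variables do not carry over. Pictures are saved under pics/ and viewed, at most 10 in all, crops included, and the job is handed in when it is done.

Besides the shell and the picture viewer there is one more tool, called after "Call:" as name(argument=value, ...) on one line, values as JSON. play_rows: Moves the arm, as the interface text tells. Shift numbers are shares of 0.15 m and turn numbers shares of 0.08 rad, none past 1 either way. Its arguments: {"type":"object","properties":{"rows":{"type":"array"},"squeeze":{"type":"number"}},"required":["rows"]}

```bash
mkdir -p pics
python3 - <<'E'
from plant import r
import cv2,pickle
for n in ("top","side"):
    c=r.capture(n); cv2.imwrite(f"pics/{n}0.png",c["image"]); pickle.dump(c,open(n+".pkl","wb"))
    print(n,c["fx"],c["cx"],c["cy"],c["R"],c["t"])
print(r.get_state())
E
```

```text
top 476.79914837653445 322.2236999615909 238.5568597078069 [[ 0.02055767 -0.99968285  0.01454562]
 [-0.98491176 -0.02275009 -0.17155538]
 [ 0.17183189 -0.01079937 -0.98506709]] [-0.13498355  0.51824658  0.88789256]
side 494.7036895386482 326.9291362205078 234.66076533970644 [[ 0.98882813 -0.14731988 -0.02271096]
 [-0.07877575 -0.38713166 -0.91865307]
 [ 0.12654373  0.91017907 -0.39441191]] [-0.55415054  0.0612168   1.31369615]
{'time_s': 0.1, 'joints': array([ 8.71509594e+01,  2.05896111e+01,  6.39857145e-01, -1.80064647e-02,
       -7.01350274e+01, -1.65048844e+01]), 'qd': array([-0.04165666, -0.10623998,  0.01595344,  0.03678554,  0.04676599,
        0.09563086]), 'joint_torque': array([-1.60851559e-03, -5.84160483e+01,  2.93749863e+01,  7.01547816e+00,
        1.01110016e-02, -5.69425492e-05]), 'tcp_pos': array([0.2235878 , 0.63639616, 0.19639615]), 'eef_rot': array([ 1.79913903e+02, -7.85786842e-03, -1.93600503e+01]), 'contact_force': array([0.24238555, 0.24603272, 0.4454387 ]), 'moment': array([0.02026734, 0.02138736, 0.07387832]), 'gripper_force': 0.0, 'gripper_width': 0.08783458068143267}
```

View pics/top0.png

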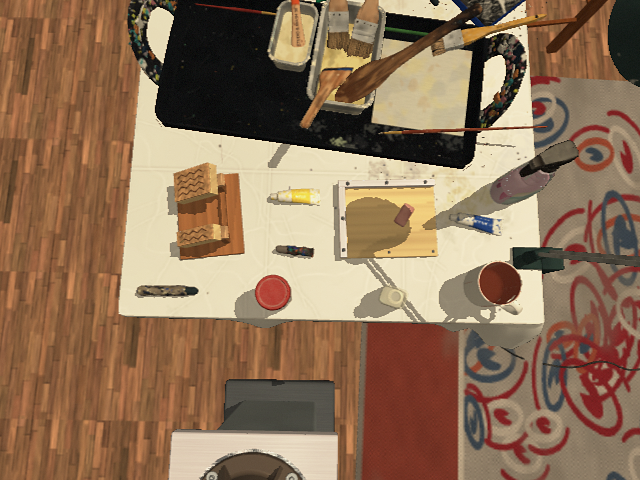

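View pics/side0.png

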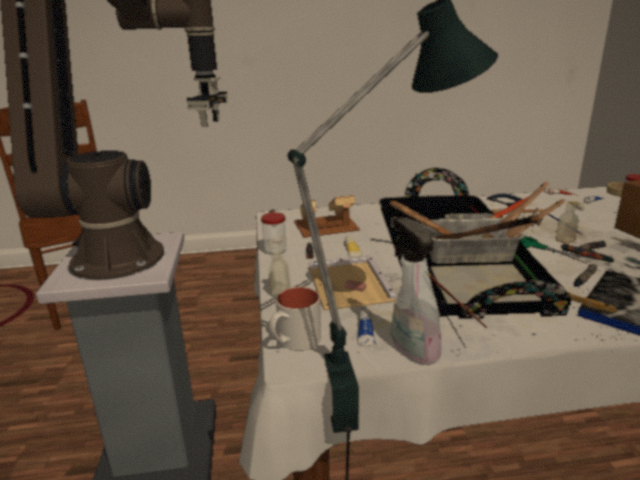

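Run:
```python
import cv2
a=cv2.imread("pics/top0.png")
cv2.imwrite("pics/rack.png",cv2.resize(a[150:270,160:320],None,fx=5,fy=5,interpolation=cv2.INTER_CUBIC))
cv2.imwrite("pics/board.png",cv2.resize(a[165:285,320:480],None,fx=5,fy=5,interpolation=cv2.INTER_CUBIC))
```

```text
(no output)
```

View pics/rack.png

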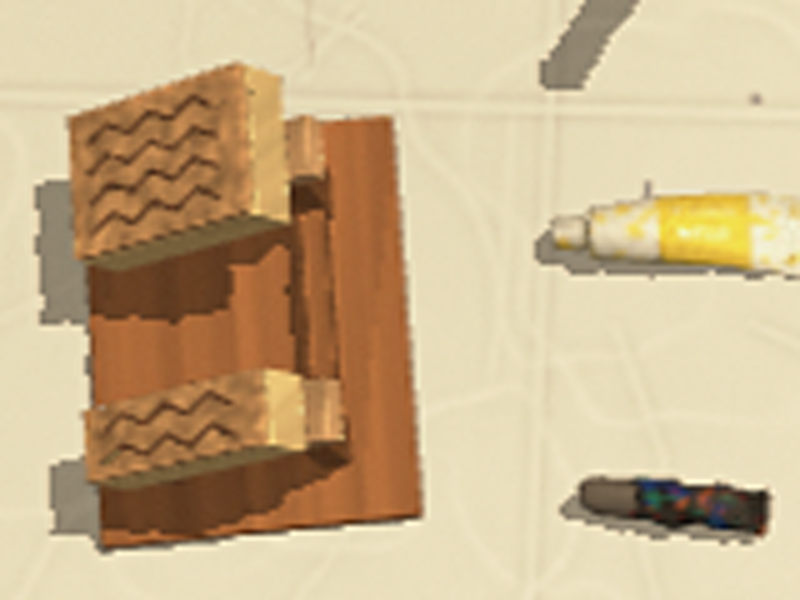

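View pics/board.png

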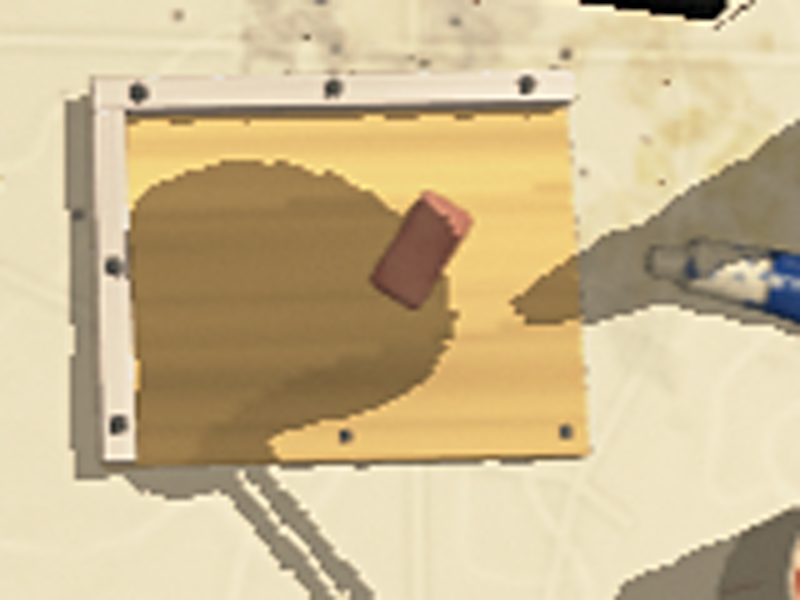

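```bash
cat > h.py <<'E'
import numpy as np,pickle
from scipy.optimize import least_squares
from scipy.spatial.transform import Rotation as Ro
T=pickle.load(open("top.pkl","rb"))
def proj(X,c=T):
    p=np.asarray(X)@np.array(c["R"]).T+c["t"]; return np.c_[c["fx"]*p[:,0]/p[:,2]+c["cx"],c["fy"]*p[:,1]/p[:,2]+c["cy"]]
def unproj(uv,z,c=T):
    d=np.array([(uv[0]-c["cx"])/c["fx"],(uv[1]-c["cy"])/c["fy"],1]); R=np.array(c["R"]); o=-R.T@c["t"]; d=R.T@d
    return o+d*(z-o[2])/d[2]
def zz(uv,o): return (np.array(uv,float)+.5)/5-.5+np.array(o)
def planar(p,L):  # x,y,yaw
    return np.asarray(L)@Ro.from_euler('z',p[2]).as_matrix().T+[p[0],p[1],0]
E
cat > fit.py <<'E'
from h import *
o=(320,165)
B=zz([(92,77),(573,71),(573,103),(103,462),(134,460),(589,455),(127,107)],o)
L=np.array([(80,100,20),(80,-100,20),(66,-100,20),(-80,100,20),(-80,86,20),(-80,-100,8),(66,86,20)])/1e3
f=least_squares(lambda p:(proj(planar(p,L))-B).ravel(),[.6,-.1,0]); print("board",f.x,np.degrees(f.x[2]),"res",f.fun.round(1)); b=f.x
E=zz([(427,190),(471,214),(415,309),(371,281)],o)
Le=np.array([(-12,23,6.5),(12,23,6.5),(12,-23,6.5),(-12,-23,6.5)])/1e3+[0,0,.0145]
f=least_squares(lambda p:(proj(planar(p,Le))-E).ravel(),[.6,-.2,-.5]); print("eraser",f.x,np.degrees(f.x[2]),"res",f.fun.round(1))
o=(160,150)
K=zz([(390,115),(422,517),(103,549)],o)
W=zz([(70,117),(78,258),(245,212),(240,63),(284,75),(290,222),(100,270)],o)
N=zz([(86,410),(88,482),(272,448),(265,370),(302,374),(305,445)],o)
Lw=np.array([(-45,30,12.5),(-45,-30,12.5),(45,-30,12.5),(45,30,12.5),(45,30,-12.5),(45,-30,-12.5),(-45,-30,-12.5)])/1e3
Ln=(Lw*[1,.5,1])[:6]
tilt=Ro.from_euler('y',-30,degrees=True).as_matrix()
def pts(p):
    bx,bz,dy1,dy2,h=p[3:]
    Lk=np.array([(.065,.085,h),(.065,-.085,h),(-.065,-.085,h)])
    return [planar(p,Lk),planar(p,Lw@tilt.T+[bx,.052+dy1,bz]),planar(p,Ln@tilt.T+[bx,-.052+dy2,bz])]
def res(p): return np.r_[(proj(np.vstack(pts(p)))-np.vstack([K,W,N])).ravel(),p[5:7]*300,(p[7]-.01)*100]
f=least_squares(res,[.6,.3,-1.57,0,.07,0,0,.01]); p=f.x
print("rack",p.round(4),np.degrees(p[2]),"res",f.fun.round(1))
print("wide",planar(p,[[p[3],.052+p[5],p[4]]]),"narrow",planar(p,[[p[3],-.052+p[6],p[4]]]))
print("corner",planar(b,[[.066,.086,.008]]))
for n,uv,z in [("jar",(273,292),.099),("bottle",(392,296),.1),("stickL",(275,250),.01),("stickR",(313,252),.01),("tubeL",(269,198),.01),("tubeR",(320,197),.01),("front",(330,318),0),("lstk",(136,291),.01),("lstk",(198,292),.01),("tray",(410,157),.02)]: print(n,unproj(uv,z).round(3))
E
python3 fit.py
```

```text
board [ 0.57305543 -0.25627615  0.0397081 ] 2.2751063807602505 res [-0.3 -0.2  0.2 -0.4  0.6 -0.2 -0.6 -0.1  0.2  0.2  0.2  0.4 -0.4  0.3]
eraser [ 0.57937997 -0.28882851 -2.10283742] -120.48370899655252 res [-0.6 -0.7  0.7  0.5  0.7  0.3 -0.8 -0.2]
rack [ 5.7150e-01  1.0900e-01 -1.4426e+00 -1.2200e-02  5.9400e-02  1.4000e-03
  6.0000e-04  4.9000e-03] -82.65596584177884 res [ 0.1 -0.   0.2 -0.3 -0.3 -0.  -0.7 -0.2 -0.7  0.7  0.5 -0.2 -0.6 -0.7
 -0.5 -0.1  0.5  0.2  4.3  0.3 -0.6 -0.  -0.1  0.7 -1.6 -0.7 -1.3 -0.8
  0.3 -0.   0.8  1.2  0.4  0.2 -0.5]
wide [[0.62285863 0.12800549 0.05939441]] narrow [[0.5189227  0.11460979 0.05939441]]
corner [[ 0.6355894 -0.1677239  0.008    ]]
jar [ 0.412 -0.036  0.099]
bottle [ 0.409 -0.251  0.1  ]
stickL [ 0.502 -0.029  0.01 ]
stickR [ 0.499 -0.106  0.01 ]
tubeL [ 0.61  -0.013  0.01 ]
tubeR [ 0.614 -0.118  0.01 ]
front [ 0.368 -0.143  0.   ]
lstk [0.413 0.243 0.01 ]
lstk [0.414 0.121 0.01 ]
tray [ 0.702 -0.303  0.02 ]
```

Call:
play_rows(rows=[{"slide": [0.238,0.279,0],"delta_rot": [0,0,0],"fingers": 1},{"slide": [0.238,0.279,0],"delta_rot": [0,0,0],"fingers": 1},{"slide": [0.238,0.279,0],"delta_rot": [0,0,0],"fingers": 1},{"slide": [0.238,0.279,0],"delta_rot": [0,0,0],"fingers": 1},{"slide": [0.238,0.279,0],"delta_rot": [0,0,0],"fingers": 1},{"slide": [0.238,0.279,0],"delta_rot": [0,0,0],"fingers": 1},{"slide": [0.238,0.279,0],"delta_rot": [0,0,0],"fingers": 1},{"slide": [0.238,0.279,0],"delta_rot": [0,0,0],"fingers": 1}], squeeze=20)

```text
time_s: 1.1
tcp_pos: [0.3824, 0.2245, 0.1973]
eef_rot: [-180.0, -0.0, -19.3]
contact_force: [1.5, -0.2, 0.4]
gripper_width: 0.0879
gripper_force: 0.0
```

Call:
play_rows(rows=[{"slide": [0.238,0.279,0],"delta_rot": [0,0,0],"fingers": 0},{"slide": [0.238,0.279,0],"delta_rot": [0,0,0],"fingers": 0},{"slide": [0.238,0.279,0],"delta_rot": [0,0,0],"fingers": 0},{"slide": [0.238,0.279,0],"delta_rot": [0,0,0],"fingers": 0},{"slide": [0.238,0.279,0],"delta_rot": [0,0,0],"fingers": 0},{"slide": [0.238,0.279,0],"delta_rot": [0,0,0],"fingers": 0},{"slide": [0.238,0.279,0],"delta_rot": [0,0,0],"fingers": 0},{"slide": [0.238,0.279,0],"delta_rot": [0,0,0],"fingers": 0}])

```text
time_s: 2.1
tcp_pos: [0.541, -0.1861, 0.197]
eef_rot: [-180.0, 0.0, -19.4]
contact_force: [0.5, 0.8, 1.6]
gripper_width: 0.044
gripper_force: 0.0
```

Call:
play_rows(rows=[{"slide": [0.234,0.28,0],"delta_rot": [0,0,0],"fingers": 0},{"slide": [0.234,0.28,0],"delta_rot": [0,0,0],"fingers": 0},{"slide": [0,0,0.2],"delta_rot": [0,0,0.81],"fingers": 0},{"slide": [0,0,0.3],"delta_rot": [0,0,0.81],"fingers": 0},{"slide": [0,0,0.3],"delta_rot": [0,0,0.81],"fingers": 0},{"slide": [0,0,0.2],"delta_rot": [0,0,0],"fingers": 0},{"slide": [0,0,0],"delta_rot": [0,0,0],"fingers": 0}])

```text
time_s: 2.98
tcp_pos: [0.5768, -0.2863, 0.0444]
eef_rot: [179.9, 0.3, -30.5]
contact_force: [-0.1, 0.4, 0.8]
gripper_width: 0.044
gripper_force: 0.0
```

Run:
```python
from plant import r
import cv2
c=r.capture("top"); cv2.imwrite("pics/e1.png",cv2.resize(c["image"][165:285,320:480],None,fx=5,fy=5,interpolation=cv2.INTER_CUBIC))
s=r.get_state();print(s["joints"].round(0),s["tcp_pos"],s["eef_rot"])
```

```text
[ -9.  25. -14.   0. -51.  69.] [ 0.57849897 -0.28671319  0.04656923] [ 1.79941635e+02  1.23542673e-01 -3.04769566e+01]
```

View pics/e1.png

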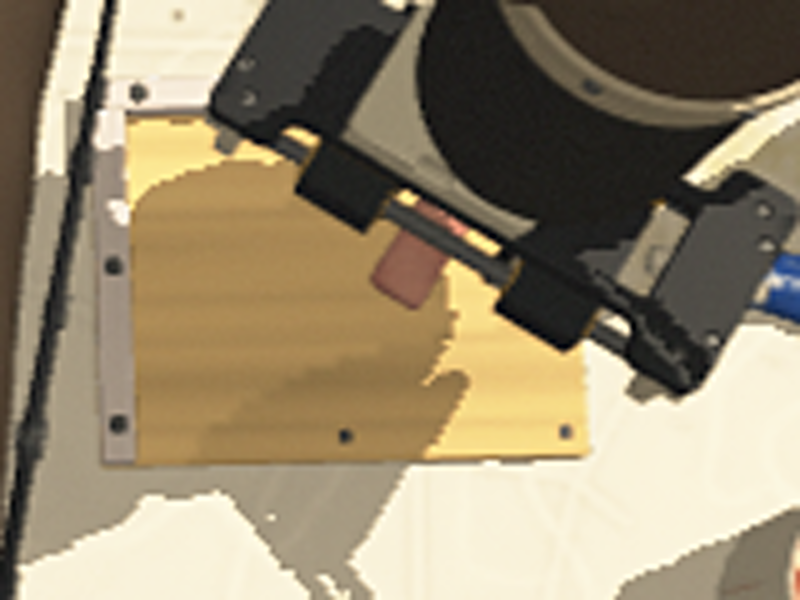

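Call:
play_rows(rows=[{"slide": [0,0,0.2],"delta_rot": [0,0,0],"fingers": 0},{"slide": [0,0,0.04],"delta_rot": [0,0,0],"fingers": 0},{"slide": [0,0,0],"delta_rot": [0,0,0],"fingers": -1},{"slide": [0,0,0],"delta_rot": [0,0,0],"fingers": -1},{"slide": [0,0,0],"delta_rot": [0,0,0],"fingers": -1},{"slide": [0,0,0],"delta_rot": [0,0,0],"fingers": -1}], squeeze=12)

```text
time_s: 3.78
tcp_pos: [0.5794, -0.2868, 0.0118]
eef_rot: [-180.0, -0.0, -30.5]
contact_force: [0.7, 0.2, -0.2]
gripper_width: 0.009
gripper_force: 0.0
```

Call:
play_rows(rows=[{"slide": [0,0,0],"delta_rot": [0,0,0],"fingers": -1},{"slide": [0,0,-0.3],"delta_rot": [0,0,0],"fingers": 0},{"slide": [0,0,-0.3],"delta_rot": [0,0,0],"fingers": 0},{"slide": [-0.35,0.0,0],"delta_rot": [0,0,0],"fingers": 0},{"slide": [-0.3,0.0,0],"delta_rot": [0,0,0],"fingers": 0},{"slide": [0,0,0],"delta_rot": [0,0,0],"fingers": 0}])

```text
time_s: 4.53
tcp_pos: [0.4925, -0.2361, 0.1019]
eef_rot: [-180.0, 0.0, -30.5]
contact_force: [0.8, 0.5, 0.0]
gripper_width: 0.0424
gripper_force: 0.0
```

Run:
```python
from plant import r
import cv2
c=r.capture("top"); cv2.imwrite("pics/e2.png",cv2.resize(c["image"][165:285,320:480],None,fx=5,fy=5,interpolation=cv2.INTER_CUBIC))
s=r.get_state();print(s["tcp_pos"],s["gripper_width"])
```

```text
[ 0.49445634 -0.23683334  0.10210124] 0.043051019847958436
```

View pics/e2.png

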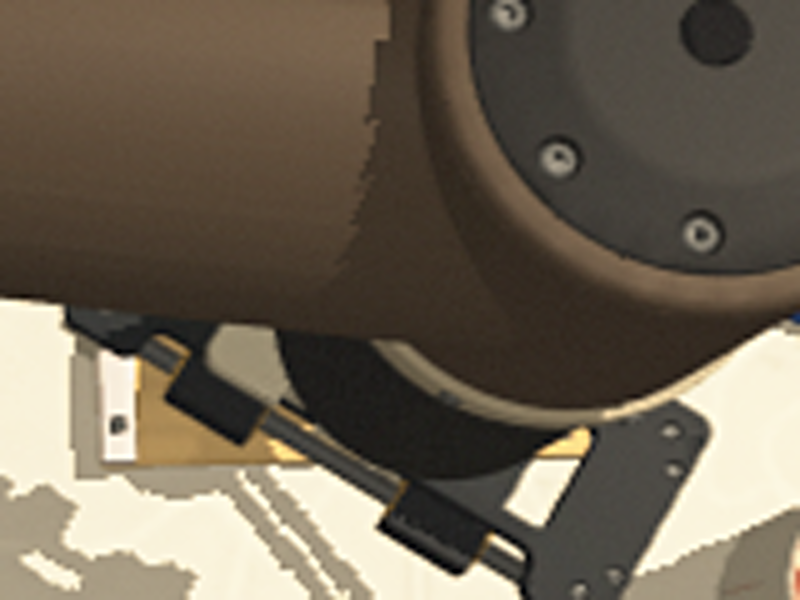

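Call:
play_rows(rows=[{"slide": [0,0,-0.4],"delta_rot": [0,0,0],"fingers": 0},{"slide": [-0.196,-0.333,-0.1],"delta_rot": [0,0,0],"fingers": 0},{"slide": [-0.196,-0.333,0],"delta_rot": [0,0,0],"fingers": 0},{"slide": [-0.196,-0.333,0],"delta_rot": [0,0,0],"fingers": 0},{"slide": [-0.196,-0.333,0],"delta_rot": [0,0,0],"fingers": 0},{"slide": [-0.196,-0.333,0],"delta_rot": [0,0,0],"fingers": 0},{"slide": [0,0,0],"delta_rot": [0,0,0],"fingers": 0}])

```text
time_s: 5.45
tcp_pos: [0.4963, 0.0561, 0.1765]
eef_rot: [-180.0, -0.0, -30.2]
contact_force: [-0.7, -0.1, 0.9]
gripper_width: 0.0439
gripper_force: 0.0
```

Run:
```python
from plant import r
import cv2
c=r.capture("top"); cv2.imwrite("pics/e3.png",cv2.resize(c["image"][165:285,320:480],None,fx=5,fy=5,interpolation=cv2.INTER_CUBIC))
s=r.get_state();print(s["tcp_pos"],s["gripper_width"])
```

```text
[0.49598939 0.05448363 0.17630948] 0.043691837773902245
```

View pics/e3.png

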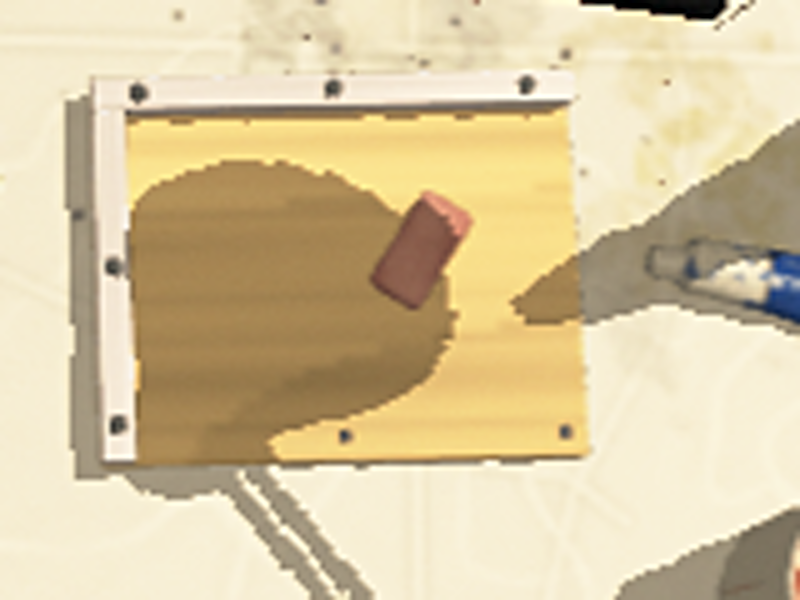

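Run:
```python
from h import *
print(unproj(zz((421,250),(320,165)),.021))
print("carriage mid px",zz((447,247),(320,165)))
for z in (.05,.1,.13,.16): print(z,proj([[.5785,-.2867,z]]))
t=np.array(T["t"]);R=np.array(T["R"]);print("cam",-R.T@t)
```

```text
[ 0.57867078 -0.28879112  0.021     ]
carriage mid px [409. 214.]
0.05 [[405.43349425 211.41213508]]
0.1 [[410.41745471 205.3274594 ]]
0.13 [[413.68110965 201.34302131]]
0.16 [[417.17639181 197.0758008 ]]
cam [ 0.36063385 -0.1135619   0.96550516]
```

Run:
```python
from h import *
from plant import r
import cv2
S=pickle.load(open("side.pkl","rb"))
print(proj([[.2236,.6364,.1964],[.2236,.6364,.23]],S))
c=r.capture("side");s=r.get_state();p=s["tcp_pos"];q=proj([p,p+[0,0,.03]],S);print(q)
im=[]
for cc,uv in ((S,proj([[.2236,.6364,.1964]],S)[0]),(c,q[0])):
    u,v=uv.astype(int);i=cc["image"].copy();k=i[v-50:v+20,u-33:u+33];k=cv2.resize(k,None,fx=6,fy=6,interpolation=cv2.INTER_CUBIC)
    cv2.drawMarker(k,(int((33+uv[0]-u)*6),int((50+uv[1]-v)*6)),(0,255,0),0,14,1);im.append(k)
cv2.imwrite("pics/s1.png",np.hstack(im));
```

```text
[[211.21624752 131.84610557]
 [210.17230197 122.75990832]]
[[299.27095699 176.13761372]
 [298.77652719 165.4750143 ]]
```

View pics/s1.png

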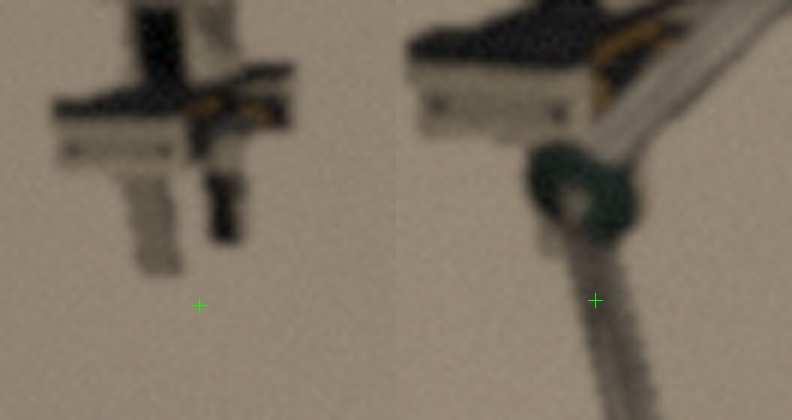

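Run:
```python
from h import *
S=pickle.load(open("side.pkl","rb"))
b=[.57306,-.25628,.0397]
L=np.array([(80,100,20),(80,-100,20),(-80,100,20),(-80,-100,8)])/1e3
print("board",proj(planar(b,L),S).round(1))
print("jar top",proj([[.412,-.036,.099],[.412,-.036,0]],S).round(1))
for y in(-12.5,0): print(proj([[.622,.128,.06],[.519,.1146,.06]],S).round(1))
im=S["image"]; import cv2
# gripper geometry in the first top/e1 images: tip candidates
k=cv2.resize(im[190:330,250:410],None,fx=5,fy=5,interpolation=cv2.INTER_CUBIC)
for q in np.vstack([proj(planar(b,L),S),proj([[.412,-.036,.099],[.622,.128,.06],[.519,.1146,.06]],S)]): cv2.drawMarker(k,tuple(((q-[250,190]+.5)*5).astype(int)),(0,255,0),0,12,1)
cv2.imwrite("pics/s2.png",k[:600])
```

```text
board [[370.4 254.9]
 [395.1 293.9]
 [307.7 261.4]
 [322.3 307.4]]
jar top [[272.  216.2]
 [274.4 250.5]]
[[340.5 203.9]
 [306.9 207.8]]
[[340.5 203.9]
 [306.9 207.8]]
```

View pics/s2.png

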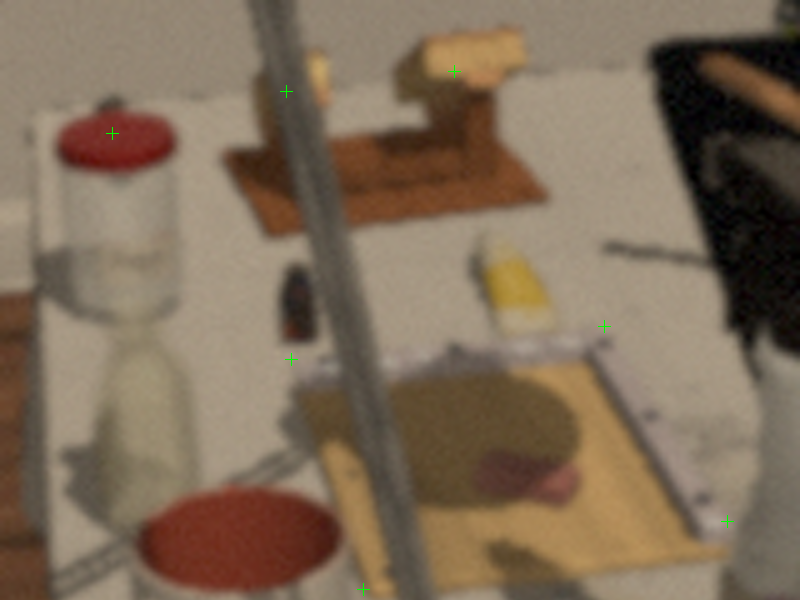

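Call:
play_rows(rows=[{"slide": [0.248,0.279,0],"delta_rot": [0,0,0],"fingers": -1},{"slide": [0.248,0.279,0],"delta_rot": [0,0,0],"fingers": -1},{"slide": [0.248,0.279,0],"delta_rot": [0,0,0],"fingers": -1},{"slide": [0.248,0.279,0],"delta_rot": [0,0,0],"fingers": -1},{"slide": [0.248,0.279,0],"delta_rot": [0,0,0],"fingers": -1},{"slide": [0,0,0.35],"delta_rot": [0,0,0],"fingers": -1},{"slide": [0,0,0.35],"delta_rot": [0,0,0],"fingers": -1},{"slide": [0,0,0.35],"delta_rot": [0,0,0],"fingers": -1}])

```text
time_s: 6.55
tcp_pos: [0.5488, -0.2244, 0.0172]
eef_rot: [-180.0, -0.0, -30.7]
contact_force: [0.0, -0.5, -0.9]
gripper_width: 0.0004
gripper_force: 0.0
```

Call:
play_rows(rows=[{"slide": [0,0,0.03],"delta_rot": [0,0,0],"fingers": -1},{"slide": [0,0,0.03],"delta_rot": [0,0,0],"fingers": -1}])

```text
time_s: 6.8
tcp_pos: [0.5503, -0.2234, 0.011]
eef_rot: [-180.0, -0.1, -30.5]
contact_force: [0.8, -0.7, 1.2]
gripper_width: 0.0
gripper_force: 0.0
```

Call:
play_rows(rows=[{"slide": [0,0,0.02],"delta_rot": [0,0,0],"fingers": -1},{"slide": [0,0,0],"delta_rot": [0,0,0],"fingers": -1}])

```text
time_s: 7.05
tcp_pos: [0.5502, -0.2223, 0.0082]
eef_rot: [-179.9, -0.1, -30.5]
contact_force: [0.2, -0.6, 0.5]
gripper_width: 0.0002
gripper_force: 0.0
```

Call:
play_rows(rows=[{"slide": [0,0,0.027],"delta_rot": [0,0,0],"fingers": -1},{"slide": [0,0,0],"delta_rot": [0,0,0],"fingers": -1}])

```text
time_s: 7.3
tcp_pos: [0.5492, -0.222, 0.0028]
eef_rot: [-180.0, -0.0, -30.5]
contact_force: [0.0, -0.4, -0.4]
gripper_width: 0.0004
gripper_force: 0.0
```

Call:
play_rows(rows=[{"slide": [0,0,0.027],"delta_rot": [0,0,0],"fingers": -1},{"slide": [0,0,0],"delta_rot": [0,0,0],"fingers": -1}])

```text
time_s: 7.55
tcp_pos: [0.549, -0.2221, -0.0018]
eef_rot: [180.0, 0.0, -30.5]
contact_force: [0.3, -0.6, -0.5]
gripper_width: 0.0007
gripper_force: 0.0
```

Call:
play_rows(rows=[{"slide": [0,0,0.027],"delta_rot": [0,0,0],"fingers": -1},{"slide": [0,0,0],"delta_rot": [0,0,0],"fingers": -1}])

```text
time_s: 7.8
tcp_pos: [0.5489, -0.2221, -0.0058]
eef_rot: [180.0, 0.0, -30.5]
contact_force: [0.4, 0.1, 0.1]
gripper_width: 0.0005
gripper_force: 0.0
```

Call:
play_rows(rows=[{"slide": [0,0,0.02],"delta_rot": [0,0,0],"fingers": -1},{"slide": [0,0,0],"delta_rot": [0,0,0],"fingers": -1}])

```text
time_s: 8.05
tcp_pos: [0.549, -0.2222, -0.0087]
eef_rot: [180.0, 0.0, -30.5]
contact_force: [-0.1, -0.7, 0.2]
gripper_width: 0.0003
gripper_force: 0.0
```

Call:
play_rows(rows=[{"slide": [0,0,0.02],"delta_rot": [0,0,0],"fingers": -1},{"slide": [0,0,0],"delta_rot": [0,0,0],"fingers": -1}])

```text
time_s: 8.3
tcp_pos: [0.549, -0.2221, -0.0117]
eef_rot: [180.0, 0.0, -30.5]
contact_force: [-0.5, 0.4, -0.5]
gripper_width: 0.0003
gripper_force: 0.0
```

Call:
play_rows(rows=[{"slide": [0,0,0.02],"delta_rot": [0,0,0],"fingers": -1},{"slide": [0,0,0],"delta_rot": [0,0,0],"fingers": -1}])

```text
time_s: 8.55
tcp_pos: [0.549, -0.2222, -0.0147]
eef_rot: [180.0, 0.0, -30.5]
contact_force: [-0.1, -0.3, -0.1]
gripper_width: 0.0005
gripper_force: 0.0
```

Call:
play_rows(rows=[{"slide": [0,0,0.015],"delta_rot": [0,0,0],"fingers": -1},{"slide": [0,0,0],"delta_rot": [0,0,0],"fingers": -1}])

```text
time_s: 8.8
tcp_pos: [0.5491, -0.2222, -0.0168]
eef_rot: [180.0, 0.0, -30.5]
contact_force: [-0.1, -0.3, -0.9]
gripper_width: 0.0004
gripper_force: 0.0
```

Call:
play_rows(rows=[{"slide": [0,0,0.015],"delta_rot": [0,0,0],"fingers": -1},{"slide": [0,0,0],"delta_rot": [0,0,0],"fingers": -1}])

```text
time_s: 9.05
tcp_pos: [0.5491, -0.2221, -0.0191]
eef_rot: [180.0, 0.0, -30.5]
contact_force: [1.0, 0.3, 0.2]
gripper_width: 0.0004
gripper_force: 0.0
```

Call:
play_rows(rows=[{"slide": [0,0,0.012],"delta_rot": [0,0,0],"fingers": -1},{"slide": [0,0,0],"delta_rot": [0,0,0],"fingers": -1}])

```text
time_s: 9.3
tcp_pos: [0.5492, -0.2222, -0.0208]
eef_rot: [180.0, 0.0, -30.5]
contact_force: [-0.8, -0.5, 0.3]
gripper_width: 0.0007
gripper_force: 0.0
```

Call:
play_rows(rows=[{"slide": [0,0,0.012],"delta_rot": [0,0,0],"fingers": -1},{"slide": [0,0,0],"delta_rot": [0,0,0],"fingers": -1}])

```text
time_s: 9.55
tcp_pos: [0.5494, -0.2222, -0.021]
eef_rot: [180.0, -0.0, -30.5]
contact_force: [-4.8, 2.2, 14.0]
gripper_width: 0.0006
gripper_force: 6.9
```

Call:
play_rows(rows=[{"slide": [0,0,0.012],"delta_rot": [0,0,0],"fingers": -1},{"slide": [0,0,0],"delta_rot": [0,0,0],"fingers": -1}])

```text
time_s: 9.8
tcp_pos: [0.5494, -0.2223, -0.0211]
eef_rot: [180.0, -0.1, -30.4]
contact_force: [-9.1, 5.9, 29.7]
gripper_width: 0.0005
gripper_force: 14.9
```

Call:
play_rows(rows=[{"slide": [0,0,-0.12],"delta_rot": [0,0,0],"fingers": 0},{"slide": [0,0,-0.15],"delta_rot": [0,0,0],"fingers": 0},{"slide": [0.2,0.141,0],"delta_rot": [0,0,0],"fingers": 0},{"slide": [0.2,0.141,0],"delta_rot": [0,0,0],"fingers": 0},{"slide": [0,0,0],"delta_rot": [0,0,0],"fingers": 0}])

```text
time_s: 10.42
tcp_pos: [0.5801, -0.291, 0.0159]
eef_rot: [180.0, -0.0, -30.6]
contact_force: [-0.9, 0.4, -0.9]
gripper_width: 0.042
gripper_force: 0.0
```

Call:
play_rows(rows=[{"slide": [0,0,0.12],"delta_rot": [0,0,0],"fingers": 0},{"slide": [0,0,0.114],"delta_rot": [0,0,0],"fingers": 0},{"slide": [0,0,0],"delta_rot": [0,0,0],"fingers": -1},{"slide": [0,0,0],"delta_rot": [0,0,0],"fingers": -1},{"slide": [0,0,0],"delta_rot": [0,0,0],"fingers": -1},{"slide": [0,0,0],"delta_rot": [0,0,0],"fingers": -1}], squeeze=12)

```text
time_s: 11.18
tcp_pos: [0.5794, -0.2889, -0.0191]
eef_rot: [180.0, 0.0, -30.5]
contact_force: [-0.5, 0.1, -0.4]
gripper_width: 0.0237
gripper_force: 12.0
```

Call:
play_rows(rows=[{"slide": [0,0,-0.2],"delta_rot": [0,0,0],"fingers": -1},{"slide": [0,0,-0.25],"delta_rot": [0,0,0.95],"fingers": -1},{"slide": [0,0,-0.25],"delta_rot": [0,0,0.95],"fingers": -1},{"slide": [0,0,-0.25],"delta_rot": [0,0,0.95],"fingers": -1},{"slide": [0,0,0],"delta_rot": [0,0,0.95],"fingers": -1},{"slide": [0,0,0],"delta_rot": [0,0,0.95],"fingers": -1},{"slide": [0,0,0],"delta_rot": [0,0,0.95],"fingers": -1},{"slide": [0,0,0],"delta_rot": [0,0,0.95],"fingers": -1}])

```text
time_s: 12.18
tcp_pos: [0.5793, -0.289, 0.1236]
eef_rot: [-180.0, 0.0, -61.1]
contact_force: [-0.9, 0.2, -0.3]
gripper_width: 0.0238
gripper_force: 12.0
```

Call:
play_rows(rows=[{"slide": [0,0,0],"delta_rot": [0,0,0.95],"fingers": -1},{"slide": [0,0,0],"delta_rot": [0,0,0.95],"fingers": -1},{"slide": [0,0,0],"delta_rot": [0,0,0.95],"fingers": -1},{"slide": [0,0,0],"delta_rot": [0,0,0.95],"fingers": -1},{"slide": [0,0,0],"delta_rot": [0,0,0.95],"fingers": -1},{"slide": [-0.258,0.202,0],"delta_rot": [0,0,0],"fingers": -1},{"slide": [-0.258,0.202,0],"delta_rot": [0,0,0],"fingers": -1},{"slide": [-0.258,0.202,0],"delta_rot": [0,0,0],"fingers": -1}])

```text
time_s: 13.18
tcp_pos: [0.4734, -0.1846, 0.1234]
eef_rot: [-180.0, 0.0, -82.8]
contact_force: [0.7, -0.3, 0.6]
gripper_width: 0.0241
gripper_force: 12.0
```

Call:
play_rows(rows=[{"slide": [-0.258,0.202,0],"delta_rot": [0,0,0],"fingers": -1},{"slide": [0,0,0],"delta_rot": [0,0,0],"fingers": -1}])

```text
time_s: 13.42
tcp_pos: [0.4375, -0.1493, 0.1241]
eef_rot: [-179.9, 0.0, -82.6]
contact_force: [1.0, 0.4, 0.0]
gripper_width: 0.0241
gripper_force: 12.0
```

Call:
play_rows(rows=[{"slide": [0,0,0.3],"delta_rot": [0,0,0],"fingers": -1},{"slide": [0,0,0.3],"delta_rot": [0,0,0],"fingers": -1},{"slide": [0,0,0.3],"delta_rot": [0,0,0],"fingers": -1},{"slide": [0,0,0.06],"delta_rot": [0,0,0],"fingers": -1},{"slide": [0,0,0.034],"delta_rot": [0,0,0],"fingers": -1},{"slide": [0,0,0],"delta_rot": [0,0,0],"fingers": -1},{"slide": [0,0,0],"delta_rot": [0,0,0],"fingers": -0.2},{"slide": [0,0,0],"delta_rot": [0,0,0],"fingers": -0.2}])

```text
time_s: 14.42
tcp_pos: [0.4405, -0.1508, -0.0245]
eef_rot: [-179.9, -0.0, -82.7]
contact_force: [0.2, 0.0, 0.1]
gripper_width: 0.0338
gripper_force: 0.0
```

Call:
play_rows(rows=[{"slide": [0,0,-0.2],"delta_rot": [0,0,0],"fingers": -0.2},{"slide": [0,0,-0.4],"delta_rot": [0,0,0],"fingers": -0.2},{"slide": [0,0,-0.4],"delta_rot": [0,0,0],"fingers": 0},{"slide": [0,0,-0.3],"delta_rot": [0,0,0],"fingers": 0.5}])

```text
time_s: 14.92
tcp_pos: [0.4402, -0.1508, 0.173]
eef_rot: [-179.8, -0.0, -82.7]
contact_force: [1.0, -0.1, -1.2]
gripper_width: 0.0483
gripper_force: 0.0
```

```bash
sed -i 's/,(100,270)\],o)/],o)/; s/(45,-30,-12.5),(-45,-30,-12.5)\])/(45,-30,-12.5)])/' fit.py; python3 fit.py | egrep -A3 "rack|wide|corner"
python3 - <<'E'
from h import *
S=pickle.load(open("side.pkl","rb"))
f=lambda X:((proj(X,S)-[250,190]+.5)*5).round(0)
print("eraser",f([[.579,-.289,.021]]),"stick ends",f([[.502,-.029,.02],[.499,-.106,.02]]),"tube ends",f([[.61,-.013,.02],[.614,-.118,.02]]))
b=[.57306,-.25628,.0397]
print("inner fence",f(planar(b,[[.066,.086,.02],[.066,.086,.008],[.066,-.1,.02],[-.08,.086,.02],[-.08,.086,.008],[.066,-.1,.008]])))
E
```

```text
rack [ 5.7190e-01  1.0930e-01 -1.4442e+00 -1.2400e-02  5.4800e-02  2.1000e-03
  1.0000e-03  3.6000e-03] -82.74777162966394 res [ 0.2  0.   0.1 -0.4 -0.3 -0.2 -0.2 -0.1 -0.2  0.7  0.9 -0.1 -0.2 -0.5
 -0.2  0.1  0.8  0.2 -0.2 -0.1  0.3  0.6 -1.4 -0.7 -1.  -0.8  0.5  0.1
  1.   1.2  0.6  0.3 -0.6]
wide [[0.62404623 0.12841594 0.05484133]] narrow [[0.51978097 0.1151476  0.05484133]]
corner [[ 0.6355894 -0.1677239  0.008    ]]
jar [ 0.412 -0.036  0.099]
bottle [ 0.409 -0.251  0.1  ]
stickL [ 0.502 -0.029  0.01 ]
eraser [[521. 466.]] stick ends [[288. 253.]
 [299. 312.]] tube ends [[478. 225.]
 [523. 304.]]
inner fence [[585. 342.]
 [585. 363.]
 [697. 525.]
 [296. 372.]
 [296. 394.]
 [696. 550.]]
```

Call:
play_rows(rows=[{"slide": [-0.305,-0.242,0],"delta_rot": [0,0,0],"fingers": 1},{"slide": [-0.305,-0.242,0],"delta_rot": [0,0,0],"fingers": 1},{"slide": [-0.305,-0.242,0],"delta_rot": [0,0,0],"fingers": 1},{"slide": [-0.305,-0.242,0],"delta_rot": [0,0,0],"fingers": 1},{"slide": [-0.305,-0.242,0],"delta_rot": [0,0,0],"fingers": 1},{"slide": [-0.305,-0.242,0],"delta_rot": [0,0,0],"fingers": 1},{"slide": [0,0,0],"delta_rot": [0,0.935,0],"fingers": 1},{"slide": [0,0,0],"delta_rot": [0,0.935,0],"fingers": 1}])

```text
time_s: 15.92
tcp_pos: [0.6214, 0.1495, 0.1697]
eef_rot: [-180.0, -8.7, -82.7]
contact_force: [0.1, -1.0, 0.6]
gripper_width: 0.0875
gripper_force: 0.0
```

Call:
play_rows(rows=[{"slide": [0,0,0],"delta_rot": [0,0.935,0],"fingers": 1},{"slide": [0,0,0],"delta_rot": [0,0.935,0],"fingers": 1},{"slide": [0,0,0],"delta_rot": [0,0.935,0],"fingers": 1},{"slide": [0,0,0],"delta_rot": [0,0.935,0],"fingers": 1},{"slide": [0,0,0],"delta_rot": [0,0.935,0],"fingers": 1},{"slide": [0,0,0],"delta_rot": [0,0,0],"fingers": 1}])

```text
time_s: 16.68
tcp_pos: [0.6206, 0.1497, 0.1687]
eef_rot: [179.9, -30.1, -82.6]
contact_force: [-0.4, -0.2, 0.1]
gripper_width: 0.0876
gripper_force: 0.0
```

```bash
cat >> h.py <<'E'
def go(target,s=None):
    from plant import r
    s=s or r.get_state(); R=Ro.from_euler('xyz',s["eef_rot"],degrees=True).as_matrix()
    d=R.T@(np.array(target)-s["tcp_pos"]); print("at",s["tcp_pos"].round(4),s["eef_rot"].round(2),"units",(d/.15).round(3)); return R
E
python3 - <<'E'
from h import *
R=go([.6214,.1487,.091]); print(R[:,2]); go([.6264,.109,.0217])
E
```

```text
at [0.6206 0.1497 0.1687] [179.9  -30.09 -82.6 ] units [-0.254 -0.005  0.452]
[ 0.06275399 -0.49736369 -0.86526949]
at [0.6206 0.1497 0.1687] [179.9  -30.09 -82.6 ] units [-0.254 -0.005  0.985]
```

Call:
play_rows(rows=[{"slide": [-0.127,0,0.3],"delta_rot": [0,0,0],"fingers": 1},{"slide": [-0.127,0,0.3],"delta_rot": [0,0,0],"fingers": 1},{"slide": [0,0,0.12],"delta_rot": [0,0,0],"fingers": 1},{"slide": [0,0,0],"delta_rot": [0,0,0],"fingers": 1}])

```text
time_s: 17.18
tcp_pos: [0.6238, 0.127, 0.0573]
eef_rot: [180.0, -30.0, -82.8]
contact_force: [-0.4, 0.9, -0.5]
gripper_width: 0.0878
gripper_force: 0.0
```

Run:
```python
from h import *
from plant import r
import cv2
c=r.capture("top");s=r.get_state();R=go([.6264,.109,.0217],s);p=s["tcp_pos"]
S=pickle.load(open("side.pkl","rb"));c2=r.capture("side")
A=[p-.029*R[:,2],p+[0,0,.029]]
ims=[]
for C,cc in((T,c),(S,c2)):
    q=proj(A,C);print(q); u,v=q[0].astype(int)
    k=cv2.resize(cc["image"][v-48:v+48,u-40:u+40],None,fx=5,fy=5,interpolation=cv2.INTER_CUBIC)
    for x,col in zip(q,((0,255,0),(255,0,0))): cv2.drawMarker(k,tuple(((x-[u-40,v-48]+.5)*5).astype(int)),col,0,14,1)
    ims.append(k)
cv2.imwrite("pics/g1.png",np.hstack(ims))
```

```text
at [0.6246 0.128  0.0584] [-179.91  -29.97  -82.82] units [-0.012  0.004  0.275]
[[184.42983269 179.60020762]
 [191.51498677 178.24550036]]
[[339.80595147 194.91121964]
 [341.22720836 195.14578366]]
```

View pics/g1.png

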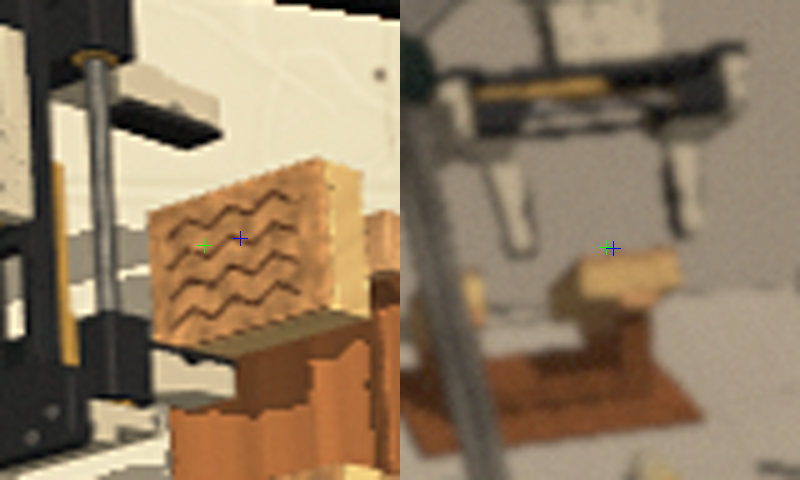

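Call:
play_rows(rows=[{"slide": [0,0,0.15],"delta_rot": [0,0,0],"fingers": 1},{"slide": [0,0,0.125],"delta_rot": [0,0,0],"fingers": 1},{"slide": [0,0,0],"delta_rot": [0,0,0],"fingers": 1}], squeeze=25)

```text
time_s: 17.65
tcp_pos: [0.6267, 0.1076, 0.0221]
eef_rot: [-180.0, -30.0, -82.8]
contact_force: [-0.8, -1.1, 0.1]
gripper_width: 0.0879
gripper_force: 0.0
```

Call:
play_rows(rows=[{"slide": [0,0,0],"delta_rot": [0,0,0],"fingers": -1},{"slide": [0,0,0],"delta_rot": [0,0,0],"fingers": -1},{"slide": [0,0,0],"delta_rot": [0,0,0],"fingers": -1},{"slide": [0,0,0],"delta_rot": [0,0,0],"fingers": -1}])

```text
time_s: 18.15
tcp_pos: [0.6266, 0.1082, 0.0217]
eef_rot: [-180.0, -30.0, -82.7]
contact_force: [-2.0, 2.4, 2.6]
gripper_width: 0.06
gripper_force: 25.0
```

Call:
play_rows(rows=[{"slide": [0,0,-0.25],"delta_rot": [0,0,0],"fingers": -1},{"slide": [0,0,-0.35],"delta_rot": [0,0,0],"fingers": -1},{"slide": [0,0,-0.2],"delta_rot": [0,-0.935,0],"fingers": -1},{"slide": [0,0,0],"delta_rot": [0,-0.935,0],"fingers": -1},{"slide": [0,0,0],"delta_rot": [0,-0.935,0],"fingers": -1},{"slide": [0,0,0],"delta_rot": [0,-0.935,0],"fingers": -1},{"slide": [0,0,0],"delta_rot": [0,-0.935,0],"fingers": -1},{"slide": [0,0,0],"delta_rot": [0,-0.935,0],"fingers": -1}])

```text
time_s: 19.15
tcp_pos: [0.6186, 0.1673, 0.1251]
eef_rot: [180.0, -4.1, -82.7]
contact_force: [1.1, 0.5, -0.9]
gripper_width: 0.06
gripper_force: 25.0
```

Call:
play_rows(rows=[{"slide": [0,0,0],"delta_rot": [0,-0.935,0],"fingers": -1},{"slide": [0,0,0],"delta_rot": [0,0,-0.927],"fingers": -1},{"slide": [0,0,0],"delta_rot": [0,0,-0.927],"fingers": -1},{"slide": [0,0,0],"delta_rot": [0,0,-0.927],"fingers": -1},{"slide": [0,0,0],"delta_rot": [0,0,-0.927],"fingers": -1},{"slide": [0,0,0],"delta_rot": [0,0,-0.927],"fingers": -1},{"slide": [0,0,0],"delta_rot": [0,0,-0.927],"fingers": -1},{"slide": [0,0,0],"delta_rot": [0,0,-0.927],"fingers": -1}])

```text
time_s: 20.15
tcp_pos: [0.6185, 0.1672, 0.1248]
eef_rot: [180.0, 0.0, -52.9]
contact_force: [-0.6, 0.1, -1.0]
gripper_width: 0.0599
gripper_force: 25.0
```

Call:
play_rows(rows=[{"slide": [0,0,0],"delta_rot": [0,0,-0.927],"fingers": -1},{"slide": [0,0,0],"delta_rot": [0,0,-0.927],"fingers": -1},{"slide": [0,0,0],"delta_rot": [0,0,-0.927],"fingers": -1},{"slide": [0,0,0],"delta_rot": [0,0,-0.927],"fingers": -1},{"slide": [0,0,0],"delta_rot": [0,0,-0.927],"fingers": -1},{"slide": [0,0,0],"delta_rot": [0,0,-0.927],"fingers": -1},{"slide": [0,0,0],"delta_rot": [0,0,-0.927],"fingers": -1},{"slide": [0,0,0],"delta_rot": [0,0,-0.927],"fingers": -1}])

```text
time_s: 21.15
tcp_pos: [0.6184, 0.1671, 0.1248]
eef_rot: [180.0, 0.0, -18.9]
contact_force: [0.1, -0.6, -1.0]
gripper_width: 0.06
gripper_force: 25.0
```

Call:
play_rows(rows=[{"slide": [0,0,0],"delta_rot": [0,0,-0.927],"fingers": -1},{"slide": [0,0,0],"delta_rot": [0,0,-0.927],"fingers": -1},{"slide": [0,0,0],"delta_rot": [0,0,-0.927],"fingers": -1},{"slide": [0,0,0],"delta_rot": [0,0,-0.927],"fingers": -1},{"slide": [0,0,0],"delta_rot": [0,0,-0.927],"fingers": -1},{"slide": [0,0,0],"delta_rot": [0,0,0],"fingers": -1}])

```text
time_s: 21.9
tcp_pos: [0.6185, 0.1672, 0.1249]
eef_rot: [180.0, 0.0, 2.2]
contact_force: [0.2, 0.1, -1.3]
gripper_width: 0.0599
gripper_force: 25.0
```

Run:
```python
from h import *
b=[.57306,-.25628,.0397]
t=planar(b,[[.008,.000,.06]])[0]; R=go(t); print(t)
```

```text
at [0.6185 0.1672 0.1249] [1.7999e+02 4.0000e-02 2.2100e+00] units [-0.358  2.809  0.433]
[ 0.5810537  -0.25596248  0.06      ]
```

Call:
play_rows(rows=[{"slide": [-0.0448,0.351,0],"delta_rot": [0,0,0],"fingers": -1},{"slide": [-0.0448,0.351,0],"delta_rot": [0,0,0],"fingers": -1},{"slide": [-0.0448,0.351,0],"delta_rot": [0,0,0],"fingers": -1},{"slide": [-0.0448,0.351,0],"delta_rot": [0,0,0],"fingers": -1},{"slide": [-0.0448,0.351,0],"delta_rot": [0,0,0],"fingers": -1},{"slide": [-0.0448,0.351,0],"delta_rot": [0,0,0],"fingers": -1},{"slide": [-0.0448,0.351,0],"delta_rot": [0,0,0],"fingers": -1},{"slide": [-0.0448,0.351,0],"delta_rot": [0,0,0],"fingers": -1}])

```text
time_s: 22.9
tcp_pos: [0.5811, -0.2573, 0.1252]
eef_rot: [-180.0, -0.0, 2.1]
contact_force: [1.1, -0.7, -0.7]
gripper_width: 0.0599
gripper_force: 25.0
```

Call:
play_rows(rows=[{"slide": [0,0,0.3],"delta_rot": [0,0,0],"fingers": -1},{"slide": [0,0,0.3],"delta_rot": [0,0,0],"fingers": -1},{"slide": [0,0,0.2],"delta_rot": [0,0,0],"fingers": -1},{"slide": [0,0,0.08],"delta_rot": [0,0,0],"fingers": -1},{"slide": [0,0,0],"delta_rot": [0,0,0],"fingers": -1}])

```text
time_s: 23.52
tcp_pos: [0.5813, -0.2557, -0.0072]
eef_rot: [-180.0, 0.1, 2.2]
contact_force: [0.0, -0.3, -0.8]
gripper_width: 0.0599
gripper_force: 25.0
```

Run:
```python
from h import *
b=[.57306,-.25628,.0397]
t=planar(b,[[.008,.000,-.018]])[0]; R=go(t)
```

```text
at [ 0.5813 -0.2557 -0.0072] [-1.8e+02  7.0e-02  2.2e+00] units [-0.002  0.001  0.072]
```

Step down feeling for the plate.

Call:
play_rows(rows=[{"slide": [0,0,0.035],"delta_rot": [0,0,0],"fingers": -1},{"slide": [0,0,0],"delta_rot": [0,0,0],"fingers": -1}])

```text
time_s: 23.78
tcp_pos: [0.582, -0.2557, -0.0113]
eef_rot: [180.0, -0.1, 2.2]
contact_force: [-0.2, 0.4, -0.8]
gripper_width: 0.0598
gripper_force: 25.0
```

Call:
play_rows(rows=[{"slide": [0,0,0.015],"delta_rot": [0,0,0],"fingers": -1},{"slide": [0,0,0],"delta_rot": [0,0,0],"fingers": -1}])

```text
time_s: 24.02
tcp_pos: [0.5816, -0.2557, -0.0141]
eef_rot: [180.0, -0.0, 2.2]
contact_force: [-0.9, 0.2, -1.0]
gripper_width: 0.0597
gripper_force: 25.0
```

Call:
play_rows(rows=[{"slide": [0,0,0.012],"delta_rot": [0,0,0],"fingers": -1},{"slide": [0,0,0],"delta_rot": [0,0,0],"fingers": -1}])

```text
time_s: 24.28
tcp_pos: [0.5814, -0.2557, -0.0163]
eef_rot: [-180.0, 0.0, 2.2]
contact_force: [-0.3, -0.2, -1.0]
gripper_width: 0.0596
gripper_force: 25.0
```

Call:
play_rows(rows=[{"slide": [0,0,0.01],"delta_rot": [0,0,0],"fingers": -1},{"slide": [0,0,0],"delta_rot": [0,0,0],"fingers": -1}])

```text
time_s: 24.52
tcp_pos: [0.5813, -0.2557, -0.0178]
eef_rot: [-180.0, 0.0, 2.2]
contact_force: [-0.0, 0.4, -0.3]
gripper_width: 0.06
gripper_force: 25.0
```

Call:
play_rows(rows=[{"slide": [0,0,0.01],"delta_rot": [0,0,0],"fingers": -1},{"slide": [0,0,0],"delta_rot": [0,0,0],"fingers": -1}])

```text
time_s: 24.78
tcp_pos: [0.5814, -0.2557, -0.0193]
eef_rot: [-180.0, 0.0, 2.2]
contact_force: [0.3, 0.7, -0.1]
gripper_width: 0.0599
gripper_force: 25.0
```

Call:
play_rows(rows=[{"slide": [0.04,0,0.003],"delta_rot": [0,0,0],"fingers": -1},{"slide": [0.02,0,0],"delta_rot": [0,0,0],"fingers": -1},{"slide": [0,0,0],"delta_rot": [0,0,0],"fingers": -1}])

```text
time_s: 25.15
tcp_pos: [0.5909, -0.2554, -0.0197]
eef_rot: [180.0, -0.0, 2.2]
contact_force: [-0.7, 0.0, -0.3]
gripper_width: 0.0598
gripper_force: 25.0
```

Call:
play_rows(rows=[{"slide": [0.01,0,0],"delta_rot": [0,0,0],"fingers": -1},{"slide": [0,0,0],"delta_rot": [0,0,0],"fingers": -1}])

```text
time_s: 25.4
tcp_pos: [0.5921, -0.2553, -0.0196]
eef_rot: [180.0, -0.0, 2.2]
contact_force: [-0.7, 0.4, -2.2]
gripper_width: 0.0596
gripper_force: 25.0
```

Call:
play_rows(rows=[{"slide": [0.01,0,0],"delta_rot": [0,0,0],"fingers": -1},{"slide": [0,0,0],"delta_rot": [0,0,0],"fingers": -1}])

```text
time_s: 25.65
tcp_pos: [0.5934, -0.2553, -0.0197]
eef_rot: [-180.0, 0.0, 2.2]
contact_force: [-0.8, 0.1, -0.2]
gripper_width: 0.0597
gripper_force: 25.0
```

Call:
play_rows(rows=[{"slide": [0.01,0,0],"delta_rot": [0,0,0],"fingers": -1},{"slide": [0,0,0],"delta_rot": [0,0,0],"fingers": -1}])

```text
time_s: 25.9
tcp_pos: [0.5934, -0.2552, -0.02]
eef_rot: [-180.0, 0.2, 2.2]
contact_force: [-5.2, 0.2, 2.4]
gripper_width: 0.0599
gripper_force: 25.0
```

Call:
play_rows(rows=[{"slide": [0.01,0,0],"delta_rot": [0,0,0],"fingers": -1},{"slide": [0,0,0],"delta_rot": [0,0,0],"fingers": -1}])

```text
time_s: 26.15
tcp_pos: [0.5933, -0.2552, -0.0204]
eef_rot: [-179.9, 0.3, 2.2]
contact_force: [-8.7, -0.4, 1.9]
gripper_width: 0.0598
gripper_force: 25.0
```

Call:
play_rows(rows=[{"slide": [0.01,0,0],"delta_rot": [0,0,0],"fingers": -1},{"slide": [0,0,0],"delta_rot": [0,0,0],"fingers": -1}])

```text
time_s: 26.4
tcp_pos: [0.5933, -0.2551, -0.0208]
eef_rot: [-179.9, 0.5, 2.2]
contact_force: [-11.7, -1.1, 3.6]
gripper_width: 0.0597
gripper_force: 25.0
```

Call:
play_rows(rows=[{"slide": [-0.02,0,-0.005],"delta_rot": [0,0,0],"fingers": -1},{"slide": [0,0,0],"delta_rot": [0,0,0],"fingers": 0.7},{"slide": [0,0,0],"delta_rot": [0,0,0],"fingers": 0.7},{"slide": [0,0,-0.15],"delta_rot": [0,0,0],"fingers": 0.7},{"slide": [0,0,-0.25],"delta_rot": [0,0,0],"fingers": 0.7},{"slide": [0,0.21,0],"delta_rot": [0,0,0],"fingers": -1},{"slide": [0,0.22,0],"delta_rot": [0,0,0],"fingers": -1},{"slide": [0,0,0],"delta_rot": [0,0,0],"fingers": -1}])

```text
time_s: 27.4
tcp_pos: [0.5981, -0.3216, 0.0413]
eef_rot: [180.0, -0.1, 2.1]
contact_force: [0.2, 0.4, -0.9]
gripper_width: 0.0501
gripper_force: 0.0
```

Run:
```python
from h import *
from plant import r
b=[.57306,-.25628,.0397]
t=planar(b,[[.021,-.064,-.018]])[0]; R=go(t)
c=r.capture("top");import cv2;cv2.imwrite("pics/w1.png",c["image"])
```

```text
at [ 0.5981 -0.3216  0.0413] [ 1.7997e+02 -8.0000e-02  2.1200e+00] units [-0.01  -0.015  0.396]
```

Call:
play_rows(rows=[{"slide": [-0.01,0,0],"delta_rot": [0,0,0],"fingers": -1},{"slide": [0,0,0],"delta_rot": [0,0,0],"fingers": -1},{"slide": [0,0,0],"delta_rot": [0,0,0],"fingers": -1},{"slide": [0,0,0],"delta_rot": [0,0,0],"fingers": -1},{"slide": [0,0,0.3],"delta_rot": [0,0,0],"fingers": -1},{"slide": [0,0,0.09],"delta_rot": [0,0,0],"fingers": -1},{"slide": [0,-0.06,0],"delta_rot": [0,0,0],"fingers": -1},{"slide": [0,-0.06,0],"delta_rot": [0,0,0],"fingers": -1}])

```text
time_s: 28.45
tcp_pos: [0.596, -0.3014, -0.0163]
eef_rot: [180.0, -0.1, 2.2]
contact_force: [0.1, 0.1, -0.8]
gripper_width: 0.0005
gripper_force: 0.4
```

Call:
play_rows(rows=[{"slide": [0,-0.06,0],"delta_rot": [0,0,0],"fingers": -1},{"slide": [0,-0.06,0],"delta_rot": [0,0,0],"fingers": -1},{"slide": [0,-0.06,0],"delta_rot": [0,0,0],"fingers": -1},{"slide": [0,-0.06,0],"delta_rot": [0,0,0],"fingers": -1},{"slide": [0,-0.06,0],"delta_rot": [0,0,0],"fingers": -1}])

```text
time_s: 29.08
tcp_pos: [0.5935, -0.2562, -0.0173]
eef_rot: [180.0, -0.0, 2.2]
contact_force: [0.0, -0.2, 1.4]
gripper_width: 0.0005
gripper_force: 0.6
```

Run:
```python
from h import *
b=[.57306,-.25628,.0397]
t=planar(b,[[.021,.005,-.018]])[0]; R=go(t)
```

```text
at [ 0.5935 -0.2562 -0.0173] [180.    -0.     2.24] units [ 0.004 -0.038  0.005]
```

Call:
play_rows(rows=[{"slide": [0,-0.02,0],"delta_rot": [0,0,0],"fingers": -1},{"slide": [0,0,0],"delta_rot": [0,0,0],"fingers": -1}])

```text
time_s: 29.32
tcp_pos: [0.5933, -0.2534, -0.0175]
eef_rot: [-180.0, 0.0, 2.3]
contact_force: [0.0, 0.1, -0.4]
gripper_width: 0.0003
gripper_force: 0.0
```

Call:
play_rows(rows=[{"slide": [0,-0.015,0],"delta_rot": [0,0,0],"fingers": -1},{"slide": [0,0,0],"delta_rot": [0,0,0],"fingers": -1}])

```text
time_s: 29.58
tcp_pos: [0.5932, -0.2515, -0.0175]
eef_rot: [-180.0, 0.0, 2.2]
contact_force: [0.9, -0.2, 0.1]
gripper_width: 0.0003
gripper_force: 0.0
```

Call:
play_rows(rows=[{"slide": [0,-0.012,0],"delta_rot": [0,0,0],"fingers": -1},{"slide": [0,0,0],"delta_rot": [0,0,0],"fingers": -1}])

```text
time_s: 29.82
tcp_pos: [0.5932, -0.2497, -0.0174]
eef_rot: [-180.0, 0.0, 2.2]
contact_force: [0.2, -0.2, 1.1]
gripper_width: -0.0001
gripper_force: 0.0
```

Call:
play_rows(rows=[{"slide": [0,-0.015,0],"delta_rot": [0,0,0],"fingers": -1},{"slide": [0,-0.015,0],"delta_rot": [0,0,0],"fingers": -1},{"slide": [0,0,0],"delta_rot": [0,0,0],"fingers": -1}])

```text
time_s: 30.2
tcp_pos: [0.5932, -0.2451, -0.0173]
eef_rot: [180.0, -0.0, 2.3]
contact_force: [0.1, -0.2, 0.5]
gripper_width: 0.0001
gripper_force: 0.0
```

Call:
play_rows(rows=[{"slide": [0,-0.015,0],"delta_rot": [0,0,0],"fingers": -1},{"slide": [0,0,0],"delta_rot": [0,0,0],"fingers": -1}])

```text
time_s: 30.45
tcp_pos: [0.5934, -0.2445, -0.0167]
eef_rot: [179.9, -0.0, 2.3]
contact_force: [-0.3, -8.0, 1.2]
gripper_width: 0.0002
gripper_force: 4.2
```

Call:
play_rows(rows=[{"slide": [0,-0.015,0],"delta_rot": [0,0,0],"fingers": -1},{"slide": [0,0,0],"delta_rot": [0,0,0],"fingers": -1}])

```text
time_s: 30.7
tcp_pos: [0.5934, -0.2442, -0.016]
eef_rot: [179.8, -0.1, 2.3]
contact_force: [-1.5, -17.6, 2.7]
gripper_width: 0.0005
gripper_force: 9.2
```

Call:
play_rows(rows=[{"slide": [0,0.06,0],"delta_rot": [0,0,0],"fingers": -1},{"slide": [0,0,-0.3],"delta_rot": [0,0,0],"fingers": -1},{"slide": [0,0,-0.35],"delta_rot": [0,0,0],"fingers": -1},{"slide": [0,0,-0.3],"delta_rot": [0,0,0],"fingers": 0.4}])

```text
time_s: 31.2
tcp_pos: [0.5934, -0.2496, 0.1269]
eef_rot: [-180.0, -0.0, 2.2]
contact_force: [1.4, -0.1, -0.3]
gripper_width: 0.0061
gripper_force: 0.0
```

Call:
play_rows(rows=[{"slide": [-0.0496,-0.33,0],"delta_rot": [0,0,0],"fingers": 0.4},{"slide": [-0.0496,-0.33,0],"delta_rot": [0,0,0],"fingers": 0.4},{"slide": [-0.0496,-0.33,0],"delta_rot": [0,0,0],"fingers": 0.4},{"slide": [-0.0496,-0.33,0],"delta_rot": [0,0,0],"fingers": 0.4},{"slide": [-0.0496,-0.33,0],"delta_rot": [0,0,0],"fingers": 0.4},{"slide": [-0.0496,-0.33,0],"delta_rot": [0,0,0],"fingers": 0.4},{"slide": [-0.0496,-0.33,0],"delta_rot": [0,0,0],"fingers": 0.4},{"slide": [-0.0496,-0.33,0],"delta_rot": [0,0,0],"fingers": 0.4}])

```text
time_s: 32.2
tcp_pos: [0.5177, 0.1454, 0.1252]
eef_rot: [-180.0, -0.0, 2.2]
contact_force: [0.3, -0.4, -1.3]
gripper_width: 0.0611
gripper_force: 0.0
```

Call:
play_rows(rows=[{"slide": [0,0,0],"delta_rot": [0,0,0.927],"fingers": 0.4},{"slide": [0,0,0],"delta_rot": [0,0,0.927],"fingers": 0.4},{"slide": [0,0,0],"delta_rot": [0,0,0.927],"fingers": 0.4},{"slide": [0,0,0],"delta_rot": [0,0,0.927],"fingers": 0.4},{"slide": [0,0,0],"delta_rot": [0,0,0.927],"fingers": 0.4},{"slide": [0,0,0],"delta_rot": [0,0,0.927],"fingers": 0.4},{"slide": [0,0,0],"delta_rot": [0,0,0.927],"fingers": 0.4},{"slide": [0,0,0],"delta_rot": [0,0,0.927],"fingers": 0.4}])

```text
time_s: 33.2
tcp_pos: [0.5181, 0.1438, 0.1251]
eef_rot: [-180.0, 0.0, -31.9]
contact_force: [0.3, -0.7, 0.1]
gripper_width: 0.0613
gripper_force: 0.0
```

Call:
play_rows(rows=[{"slide": [0,0,0],"delta_rot": [0,0,0.927],"fingers": 0.4},{"slide": [0,0,0],"delta_rot": [0,0,0.927],"fingers": 0.4},{"slide": [0,0,0],"delta_rot": [0,0,0.927],"fingers": 0.4},{"slide": [0,0,0],"delta_rot": [0,0,0.927],"fingers": 0.4},{"slide": [0,0,0],"delta_rot": [0,0,0.927],"fingers": 0.4},{"slide": [0,0,0],"delta_rot": [0,0,0.927],"fingers": 0.4},{"slide": [0,0,0],"delta_rot": [0,0,0.927],"fingers": 0.4},{"slide": [0,0,0],"delta_rot": [0,0,0.927],"fingers": 0.4}])

```text
time_s: 34.2
tcp_pos: [0.5181, 0.1438, 0.125]
eef_rot: [180.0, 0.0, -65.9]
contact_force: [-0.3, -0.2, -0.6]
gripper_width: 0.0616
gripper_force: 0.0
```

Call:
play_rows(rows=[{"slide": [0,0,0],"delta_rot": [0,0,0.927],"fingers": 0.4},{"slide": [0,0,0],"delta_rot": [0,0,0.927],"fingers": 0.4},{"slide": [0,0,0],"delta_rot": [0,0,0.927],"fingers": 0.4},{"slide": [0,0,0],"delta_rot": [0,0,0.927],"fingers": 0.4},{"slide": [0,0,0],"delta_rot": [0,0.935,0],"fingers": 0.4},{"slide": [0,0,0],"delta_rot": [0,0.935,0],"fingers": 0.4},{"slide": [0,0,0],"delta_rot": [0,0.935,0],"fingers": 0.4},{"slide": [0,0,0],"delta_rot": [0,0.935,0],"fingers": 0.4}])

```text
time_s: 35.2
tcp_pos: [0.5182, 0.1438, 0.1253]
eef_rot: [-180.0, -17.3, -82.7]
contact_force: [0.2, 0.1, 0.2]
gripper_width: 0.061
gripper_force: 0.0
```

Call:
play_rows(rows=[{"slide": [0,0,0],"delta_rot": [0,0.935,0],"fingers": 0.4},{"slide": [0,0,0],"delta_rot": [0,0.935,0],"fingers": 0.4},{"slide": [0,0,0],"delta_rot": [0,0.935,0],"fingers": 0.4},{"slide": [0,0,0],"delta_rot": [0,0,0],"fingers": 0.4}])

```text
time_s: 35.7
tcp_pos: [0.5179, 0.1443, 0.1241]
eef_rot: [179.9, -30.1, -82.6]
contact_force: [0.6, 0.4, 0.0]
gripper_width: 0.0612
gripper_force: 0.0
```

Run:
```python
from h import *
R=go([.5221,.0972,.0236])
```

```text
at [0.5179 0.1443 0.1241] [179.88 -30.09 -82.59] units [-0.064  0.011  0.738]
```

Call:
play_rows(rows=[{"slide": [-0.064,0.01,0.25],"delta_rot": [0,0,0],"fingers": 0.4},{"slide": [0,0,0.25],"delta_rot": [0,0,0],"fingers": 0.4},{"slide": [0,0,0.15],"delta_rot": [0,0,0],"fingers": 0.4},{"slide": [0,0,0.088],"delta_rot": [0,0,0],"fingers": 0.4}], squeeze=20)

```text
time_s: 36.2
tcp_pos: [0.5225, 0.0958, 0.0239]
eef_rot: [180.0, -30.0, -82.8]
contact_force: [0.8, -0.2, -0.9]
gripper_width: 0.0615
gripper_force: 0.0
```

Call:
play_rows(rows=[{"slide": [0,0,0],"delta_rot": [0,0,0],"fingers": -1},{"slide": [0,0,0],"delta_rot": [0,0,0],"fingers": -1},{"slide": [0,0,0],"delta_rot": [0,0,0],"fingers": -1},{"slide": [0,0,0],"delta_rot": [0,0,0],"fingers": -1}])

```text
time_s: 36.7
tcp_pos: [0.5231, 0.0974, 0.025]
eef_rot: [-179.9, -30.0, -82.8]
contact_force: [-1.5, 1.4, 2.8]
gripper_width: 0.03
gripper_force: 20.0
```

Call:
play_rows(rows=[{"slide": [0,0,-0.25],"delta_rot": [0,0,0],"fingers": -1},{"slide": [0,0,-0.35],"delta_rot": [0,0,0],"fingers": -1},{"slide": [0,0,-0.2],"delta_rot": [0,-0.935,0],"fingers": -1},{"slide": [0,0,0],"delta_rot": [0,-0.935,0],"fingers": -1},{"slide": [0,0,0],"delta_rot": [0,-0.935,0],"fingers": -1},{"slide": [0,0,0],"delta_rot": [0,-0.935,0],"fingers": -1},{"slide": [0,0,0],"delta_rot": [0,-0.935,0],"fingers": -1},{"slide": [0,0,0],"delta_rot": [0,-0.935,0],"fingers": -1}])

```text
time_s: 37.7
tcp_pos: [0.515, 0.1566, 0.1287]
eef_rot: [-180.0, -4.1, -82.7]
contact_force: [0.9, 0.2, -0.6]
gripper_width: 0.03
gripper_force: 20.0
```

Call:
play_rows(rows=[{"slide": [0,0,0],"delta_rot": [0,-0.935,0],"fingers": -1},{"slide": [0,0,0],"delta_rot": [0,0,-0.927],"fingers": -1},{"slide": [0,0,0],"delta_rot": [0,0,-0.927],"fingers": -1},{"slide": [0,0,0],"delta_rot": [0,0,-0.927],"fingers": -1},{"slide": [0,0,0],"delta_rot": [0,0,-0.927],"fingers": -1},{"slide": [0,0,0],"delta_rot": [0,0,-0.927],"fingers": -1},{"slide": [0,0,0],"delta_rot": [0,0,-0.927],"fingers": -1},{"slide": [0,0,0],"delta_rot": [0,0,-0.927],"fingers": -1}])

```text
time_s: 38.7
tcp_pos: [0.5149, 0.1564, 0.1284]
eef_rot: [180.0, 0.0, -52.9]
contact_force: [-0.4, -0.6, -1.0]
gripper_width: 0.0299
gripper_force: 20.0
```

Call:
play_rows(rows=[{"slide": [0,0,0],"delta_rot": [0,0,-0.927],"fingers": -1},{"slide": [0,0,0],"delta_rot": [0,0,-0.927],"fingers": -1},{"slide": [0,0,0],"delta_rot": [0,0,-0.927],"fingers": -1},{"slide": [0,0,0],"delta_rot": [0,0,-0.927],"fingers": -1},{"slide": [0,0,0],"delta_rot": [0,0,-0.927],"fingers": -1},{"slide": [0,0,0],"delta_rot": [0,0,-0.927],"fingers": -1},{"slide": [0,0,0],"delta_rot": [0,0,-0.927],"fingers": -1},{"slide": [0,0,0],"delta_rot": [0,0,-0.927],"fingers": -1}])

```text
time_s: 39.7
tcp_pos: [0.5149, 0.1564, 0.1284]
eef_rot: [-180.0, 0.0, -18.9]
contact_force: [0.4, -0.8, -0.7]
gripper_width: 0.0301
gripper_force: 20.0
```

Call:
play_rows(rows=[{"slide": [0,0,0],"delta_rot": [0,0,-0.927],"fingers": -1},{"slide": [0,0,0],"delta_rot": [0,0,-0.927],"fingers": -1},{"slide": [0,0,0],"delta_rot": [0,0,-0.927],"fingers": -1},{"slide": [0,0,0],"delta_rot": [0,0,-0.927],"fingers": -1},{"slide": [0,0,0],"delta_rot": [0,0,-0.927],"fingers": -1},{"slide": [0,0,0],"delta_rot": [0,0,0],"fingers": -1}])

```text
time_s: 40.45
tcp_pos: [0.515, 0.1564, 0.1284]
eef_rot: [-180.0, 0.0, 2.2]
contact_force: [-0.6, -0.7, -0.8]
gripper_width: 0.0298
gripper_force: 20.0
```

Run:
```python
from h import *
b=[.57306,-.25628,.0397]
t=planar(b,[[.010,-.036,-.012]])[0]; R=go(t); print(t)
```

```text
at [0.515  0.1564 0.1284] [-1.7999e+02  1.0000e-02  2.2200e+00] units [0.347 3.004 0.936]
[ 0.58448095 -0.29185474 -0.012     ]
```

Call:
play_rows(rows=[{"slide": [0.0434,0.3755,0],"delta_rot": [0,0,0],"fingers": -1},{"slide": [0.0434,0.3755,0],"delta_rot": [0,0,0],"fingers": -1},{"slide": [0.0434,0.3755,0],"delta_rot": [0,0,0],"fingers": -1},{"slide": [0.0434,0.3755,0],"delta_rot": [0,0,0],"fingers": -1},{"slide": [0.0434,0.3755,0],"delta_rot": [0,0,0],"fingers": -1},{"slide": [0.0434,0.3755,0],"delta_rot": [0,0,0],"fingers": -1},{"slide": [0.0434,0.3755,0],"delta_rot": [0,0,0],"fingers": -1},{"slide": [0.0434,0.3755,0],"delta_rot": [0,0,0],"fingers": -1}])

```text
time_s: 41.45
tcp_pos: [0.585, -0.2936, 0.1284]
eef_rot: [-180.0, -0.0, 2.1]
contact_force: [1.1, -0.5, -0.1]
gripper_width: 0.0301
gripper_force: 20.0
```

Call:
play_rows(rows=[{"slide": [0,0,0.3],"delta_rot": [0,0,0],"fingers": -1},{"slide": [0,0,0.3],"delta_rot": [0,0,0],"fingers": -1},{"slide": [0,0,0.2],"delta_rot": [0,0,0],"fingers": -1},{"slide": [0,0,0.1],"delta_rot": [0,0,0],"fingers": -1},{"slide": [0,0,0.034],"delta_rot": [0,0,0],"fingers": -1},{"slide": [0,0,0],"delta_rot": [0,0,0],"fingers": -1}])

```text
time_s: 42.2
tcp_pos: [0.5856, -0.292, -0.0109]
eef_rot: [180.0, -0.1, 2.2]
contact_force: [0.2, -0.2, 0.0]
gripper_width: 0.0299
gripper_force: 20.0
```

Call:
play_rows(rows=[{"slide": [0,0,0.015],"delta_rot": [0,0,0],"fingers": -1},{"slide": [0,0,0],"delta_rot": [0,0,0],"fingers": -1}])

```text
time_s: 42.45
tcp_pos: [0.5853, -0.292, -0.0132]
eef_rot: [180.0, -0.1, 2.2]
contact_force: [-0.7, 0.3, -0.4]
gripper_width: 0.0297
gripper_force: 20.0
```

Call:
play_rows(rows=[{"slide": [0,0,0.012],"delta_rot": [0,0,0],"fingers": -1},{"slide": [0,0,0],"delta_rot": [0,0,0],"fingers": -1}])

```text
time_s: 42.7
tcp_pos: [0.5848, -0.2919, -0.0157]
eef_rot: [-180.0, -0.0, 2.2]
contact_force: [-0.0, 0.8, 0.4]
gripper_width: 0.03
gripper_force: 20.0
```

Call:
play_rows(rows=[{"slide": [0,0,0.012],"delta_rot": [0,0,0],"fingers": -1},{"slide": [0,0,0],"delta_rot": [0,0,0],"fingers": -1}])

```text
time_s: 42.95
tcp_pos: [0.5847, -0.2919, -0.0178]
eef_rot: [-180.0, 0.0, 2.2]
contact_force: [0.6, -0.2, 0.1]
gripper_width: 0.0298
gripper_force: 20.0
```

Call:
play_rows(rows=[{"slide": [0.03,0,0.012],"delta_rot": [0,0,0],"fingers": -1},{"slide": [0.025,0,0],"delta_rot": [0,0,0],"fingers": -1},{"slide": [0,0,0],"delta_rot": [0,0,0],"fingers": -1}])

```text
time_s: 43.32
tcp_pos: [0.5935, -0.2916, -0.0195]
eef_rot: [180.0, -0.0, 2.2]
contact_force: [0.2, 0.0, -0.5]
gripper_width: 0.0297
gripper_force: 20.0
```

Call:
play_rows(rows=[{"slide": [0.01,0,0],"delta_rot": [0,0,0],"fingers": -1},{"slide": [0,0,0],"delta_rot": [0,0,0],"fingers": -1}])

```text
time_s: 43.58
tcp_pos: [0.5946, -0.2915, -0.0194]
eef_rot: [-180.0, -0.0, 2.2]
contact_force: [0.3, -0.3, -0.8]
gripper_width: 0.0296
gripper_force: 20.0
```

Call:
play_rows(rows=[{"slide": [0.01,0,0],"delta_rot": [0,0,0],"fingers": -1},{"slide": [0,0,0],"delta_rot": [0,0,0],"fingers": -1}])

```text
time_s: 43.82
tcp_pos: [0.595, -0.2915, -0.0196]
eef_rot: [-180.0, 0.1, 2.2]
contact_force: [-2.7, -2.0, 1.4]
gripper_width: 0.0298
gripper_force: 20.0
```

Call:
play_rows(rows=[{"slide": [0.01,0,0],"delta_rot": [0,0,0],"fingers": -1},{"slide": [0,0,0],"delta_rot": [0,0,0],"fingers": -1}])

```text
time_s: 44.08
tcp_pos: [0.5949, -0.2914, -0.0199]
eef_rot: [-179.9, 0.3, 2.2]
contact_force: [-8.0, 0.3, 2.6]
gripper_width: 0.0296
gripper_force: 20.0
```

Call:
play_rows(rows=[{"slide": [-0.018,0,-0.005],"delta_rot": [0,0,0],"fingers": -1},{"slide": [0,0,0],"delta_rot": [0,0,0],"fingers": 0},{"slide": [0,0,0],"delta_rot": [0,0,0],"fingers": 0},{"slide": [0,0,-0.15],"delta_rot": [0,0,0],"fingers": 0},{"slide": [0,0,-0.25],"delta_rot": [0,0,0],"fingers": 0},{"slide": [0,0.15,0],"delta_rot": [0,0,0],"fingers": -1},{"slide": [0,0.15,0],"delta_rot": [0,0,0],"fingers": -1},{"slide": [0,0,0],"delta_rot": [0,0,0],"fingers": -1}])

```text
time_s: 45.08
tcp_pos: [0.5958, -0.3384, 0.0399]
eef_rot: [-180.0, 0.1, 2.1]
contact_force: [0.3, 0.6, -0.7]
gripper_width: 0.0192
gripper_force: 0.0
```

Call:
play_rows(rows=[{"slide": [0,0,0],"delta_rot": [0,0,0],"fingers": -1},{"slide": [0,0,0],"delta_rot": [0,0,0],"fingers": -1}])

```text
time_s: 45.32
tcp_pos: [0.5963, -0.3362, 0.0407]
eef_rot: [-180.0, 0.1, 2.2]
contact_force: [1.3, -0.3, -0.6]
gripper_width: 0.002
gripper_force: 0.0
```

Run:
```python
from h import *
b=[.57306,-.25628,.0397]
t=planar(b,[[.021,-.080,-.017]])[0]; R=go(t)
```

```text
at [ 0.5963 -0.3362  0.0407] [-1.7998e+02  6.0000e-02  2.2400e+00] units [ 0.007 -0.005  0.385]
```

Call:
play_rows(rows=[{"slide": [0,0,0.3],"delta_rot": [0,0,0],"fingers": -1},{"slide": [0,0,0.085],"delta_rot": [0,0,0],"fingers": -1},{"slide": [0,-0.06,0],"delta_rot": [0,0,0],"fingers": -1},{"slide": [0,-0.06,0],"delta_rot": [0,0,0],"fingers": -1},{"slide": [0,-0.06,0],"delta_rot": [0,0,0],"fingers": -1},{"slide": [0,-0.06,0],"delta_rot": [0,0,0],"fingers": -1},{"slide": [0,-0.06,0],"delta_rot": [0,0,0],"fingers": -1},{"slide": [0,-0.04,0],"delta_rot": [0,0,0],"fingers": -1}])

```text
time_s: 46.32
tcp_pos: [0.5949, -0.285, -0.016]
eef_rot: [180.0, -0.0, 2.3]
contact_force: [1.0, -1.3, 2.0]
gripper_width: 0.0004
gripper_force: 0.5
```

Call:
play_rows(rows=[{"slide": [0,-0.02,0],"delta_rot": [0,0,0],"fingers": -1},{"slide": [0,-0.02,0],"delta_rot": [0,0,0],"fingers": -1},{"slide": [0,0,0],"delta_rot": [0,0,0],"fingers": -1}])

```text
time_s: 46.7
tcp_pos: [0.5943, -0.2794, -0.0165]
eef_rot: [-180.0, 0.0, 2.2]
contact_force: [0.4, 0.1, -0.2]
gripper_width: 0.0005
gripper_force: 0.0
```

Call:
play_rows(rows=[{"slide": [0,-0.015,0],"delta_rot": [0,0,0],"fingers": -1},{"slide": [0,0,0],"delta_rot": [0,0,0],"fingers": -1}])

```text
time_s: 46.95
tcp_pos: [0.5942, -0.2772, -0.0165]
eef_rot: [-180.0, 0.0, 2.2]
contact_force: [-0.6, -0.0, -0.6]
gripper_width: 0.0001
gripper_force: 0.0
```

Call:
play_rows(rows=[{"slide": [0,-0.015,0],"delta_rot": [0,0,0],"fingers": -1},{"slide": [0,0,0],"delta_rot": [0,0,0],"fingers": -1}])

```text
time_s: 47.2
tcp_pos: [0.5942, -0.2749, -0.0164]
eef_rot: [-180.0, 0.0, 2.2]
contact_force: [-0.3, 0.3, -1.2]
gripper_width: 0.0004
gripper_force: 0.0
```

Call:
play_rows(rows=[{"slide": [0,-0.01,0],"delta_rot": [0,0,0],"fingers": -1},{"slide": [0,0,0],"delta_rot": [0,0,0],"fingers": -1}])

```text
time_s: 47.45
tcp_pos: [0.5944, -0.2745, -0.016]
eef_rot: [179.9, -0.0, 2.2]
contact_force: [-0.5, -5.2, 0.5]
gripper_width: 0.0001
gripper_force: 2.7
```

Call:
play_rows(rows=[{"slide": [0,-0.012,0],"delta_rot": [0,0,0],"fingers": -1},{"slide": [0,0,0],"delta_rot": [0,0,0],"fingers": -1}])

```text
time_s: 47.7
tcp_pos: [0.5945, -0.2743, -0.0155]
eef_rot: [179.8, -0.0, 2.3]
contact_force: [0.1, -12.4, 1.0]
gripper_width: 0.0006
gripper_force: 6.5
```

Call:
play_rows(rows=[{"slide": [0,-0.012,0],"delta_rot": [0,0,0],"fingers": -1},{"slide": [0,0,0],"delta_rot": [0,0,0],"fingers": -1}])

```text
time_s: 47.95
tcp_pos: [0.5945, -0.2742, -0.015]
eef_rot: [179.7, -0.1, 2.3]
contact_force: [-1.0, -21.6, 0.7]
gripper_width: 0.0009
gripper_force: 10.5
```

Call:
play_rows(rows=[{"slide": [0,0.06,0],"delta_rot": [0,0,0],"fingers": -1},{"slide": [0,0,-0.25],"delta_rot": [0,0,0],"fingers": -1},{"slide": [0,0,-0.2],"delta_rot": [0,0,0],"fingers": -1},{"slide": [-0.25,-0.18,0],"delta_rot": [0,0,0],"fingers": -1},{"slide": [-0.25,-0.18,0],"delta_rot": [0,0,0],"fingers": -1},{"slide": [0,0,0],"delta_rot": [0,0,0],"fingers": -1}])

```text
time_s: 48.7
tcp_pos: [0.5145, -0.2263, 0.0514]
eef_rot: [-179.9, 0.1, 2.3]
contact_force: [0.8, -1.0, 0.2]
gripper_width: -0.0001
gripper_force: 0.0
```

Run:
```python
from h import *
b=[.57306,-.25628,.0397]
t=planar(b,[[-.052,.026,-.017]])[0]; R=go(t)
```

```text
at [ 0.5145 -0.2263  0.0514] [-1.7994e+02  6.0000e-02  2.2700e+00] units [0.036 0.042 0.456]
```

Call:
play_rows(rows=[{"slide": [0,0.042,0.3],"delta_rot": [0,0,0],"fingers": -1},{"slide": [0,0,0.156],"delta_rot": [0,0,0],"fingers": -1},{"slide": [0.05,0,0],"delta_rot": [0,0,0],"fingers": -1},{"slide": [0.05,0,0],"delta_rot": [0,0,0],"fingers": -1},{"slide": [0,0,0],"delta_rot": [0,0,0],"fingers": -1}])

```text
time_s: 49.32
tcp_pos: [0.5343, -0.2337, -0.0165]
eef_rot: [180.0, -0.1, 2.3]
contact_force: [0.4, -0.1, 0.5]
gripper_width: 0.0011
gripper_force: 0.0
```

Call:
play_rows(rows=[{"slide": [0.02,0,0],"delta_rot": [0,0,0],"fingers": -1},{"slide": [0,0,0],"delta_rot": [0,0,0],"fingers": -1}])

```text
time_s: 49.58
tcp_pos: [0.536, -0.2335, -0.0169]
eef_rot: [180.0, -0.0, 2.2]
contact_force: [-0.3, -0.4, 0.5]
gripper_width: 0.0006
gripper_force: 0.0
```

Call:
play_rows(rows=[{"slide": [0.015,0,0],"delta_rot": [0,0,0],"fingers": -1},{"slide": [0,0,0],"delta_rot": [0,0,0],"fingers": -1}])

```text
time_s: 49.82
tcp_pos: [0.538, -0.2334, -0.0172]
eef_rot: [180.0, -0.0, 2.2]
contact_force: [0.1, 0.9, -0.5]
gripper_width: 0.0004
gripper_force: 0.0
```

Call:
play_rows(rows=[{"slide": [0.015,0,0],"delta_rot": [0,0,0],"fingers": -1},{"slide": [0,0,0],"delta_rot": [0,0,0],"fingers": -1}])

```text
time_s: 50.08
tcp_pos: [0.5392, -0.2333, -0.0174]
eef_rot: [-180.0, 0.1, 2.2]
contact_force: [-3.5, -0.1, 3.2]
gripper_width: 0.0006
gripper_force: 1.7
```

Call:
play_rows(rows=[{"slide": [0.012,0,0],"delta_rot": [0,0,0],"fingers": -1},{"slide": [0.012,0,0],"delta_rot": [0,0,0],"fingers": -1},{"slide": [0,0,0],"delta_rot": [0,0,0],"fingers": -1}])

```text
time_s: 50.45
tcp_pos: [0.539, -0.2332, -0.0179]
eef_rot: [-179.9, 0.4, 2.2]
contact_force: [-13.0, 0.2, 9.3]
gripper_width: 0.0002
gripper_force: 6.2
```

Call:
play_rows(rows=[{"slide": [-0.08,0,0],"delta_rot": [0,0,0],"fingers": -1},{"slide": [0,0,-0.3],"delta_rot": [0,0,0],"fingers": -1},{"slide": [0,0,-0.4],"delta_rot": [0,0,0],"fingers": -1},{"slide": [0,0,-0.4],"delta_rot": [0,0,0],"fingers": -1}])

```text
time_s: 50.95
tcp_pos: [0.5319, -0.2336, 0.1496]
eef_rot: [180.0, -0.1, 2.2]
contact_force: [2.0, 0.3, -1.1]
gripper_width: 0.0005
gripper_force: 0.0
```

Call:
play_rows(rows=[{"slide": [-0.02,-0.38,0],"delta_rot": [0,0,0],"fingers": -1},{"slide": [-0.02,-0.38,0],"delta_rot": [0,0,0],"fingers": -1},{"slide": [-0.02,-0.38,0],"delta_rot": [0,0,0],"fingers": -1},{"slide": [-0.02,-0.38,0],"delta_rot": [0,0,0],"fingers": -1},{"slide": [-0.02,-0.38,0],"delta_rot": [0,0,0],"fingers": -1},{"slide": [0,-0.38,0],"delta_rot": [0,0,0],"fingers": -1},{"slide": [0,0,0],"delta_rot": [0,0,0],"fingers": -1}])

```text
time_s: 51.82
tcp_pos: [0.5038, 0.1113, 0.1481]
eef_rot: [-179.9, -0.1, 2.5]
contact_force: [-0.1, 0.3, 0.3]
gripper_width: 0.0005
gripper_force: 0.0
```

Run:
```python
from h import *
from plant import r
import cv2
c=r.capture("top"); cv2.imwrite("pics/f1.png",c["image"]); b=[.57306,-.25628,.0397]
im=c["image"]; hsv=cv2.cvtColor(im,cv2.COLOR_BGR2HSV)
# eraser: pink blob in front of board
d=cv2.absdiff(im,T["image"]).sum(2)
def blobs(mask,z):
    n,l,st,ce=cv2.connectedComponentsWithStats(mask.astype(np.uint8))
    for i in range(1,n):
        if st[i,4]>60:
            m=cv2.minAreaRect(np.argwhere(l==i)[:,::-1].astype(np.float32)); w=unproj(ce[i],z)
            R=Ro.from_euler('z',b[2]).as_matrix(); print(st[i],m,"board",(R.T@(w-[b[0],b[1],0])).round(4))
k=np.zeros(im.shape[:2],bool);k[258:315,295:380]=1
print("eraser");blobs((d>90)&k&((hsv[...,0]<12)|(hsv[...,0]>165))&(hsv[...,1]>60),.013)
# expected block corner outlines vs. seen pixels: board darker/changed
Lb=lambda y0,y1:[[.066,y1,.033],[.066,y0,.033],[-.024,y0,.033],[-.024,y1,.033]]
print("wide px",proj(planar(b,Lb(.026,.086)),T).round(1).tolist()); print("narrow px",proj(planar(b,Lb(-.004,.026)),T).round(1).tolist())
k=cv2.Canny(cv2.resize(im[165:285,320:480],None,fx=5,fy=5,interpolation=cv2.INTER_CUBIC),60,160)
g=cv2.cvtColor(im,cv2.COLOR_BGR2GRAY).astype(int)
for v in(200,230):print(v,g[v,335:410].tolist())
for u in(360,380,388):print(u,g[170:250,u].tolist())
```

```text
eraser
[326 276  23  14 264] ((336.76220703125, 282.3597412109375), (11.705741882324219, 22.4176025390625), 83.6598129272461) board [-0.1303  0.1065  0.013 ]
wide px [[345.0, 184.5], [374.6, 184.1], [376.3, 227.6], [346.3, 228.1]]
narrow px [[374.6, 184.1], [389.3, 183.8], [391.3, 227.3], [376.3, 227.6]]
200 [149, 149, 137, 151, 227, 229, 230, 217, 131, 134, 122, 156, 190, 182, 162, 155, 145, 103, 129, 119, 113, 117, 109, 64, 76, 99, 108, 115, 102, 67, 86, 116, 113, 107, 94, 61, 82, 112, 112, 105, 98, 115, 115, 110, 105, 94, 65, 77, 104, 104, 107, 100, 62, 70, 101, 168, 230, 224, 223, 223, 222, 223, 222, 223, 223, 223, 222, 223, 223, 222, 223, 222, 223, 222, 223]
230 [143, 145, 146, 133, 151, 233, 231, 234, 219, 128, 131, 116, 111, 113, 111, 110, 110, 108, 106, 106, 103, 107, 118, 116, 117, 117, 116, 117, 119, 121, 122, 121, 120, 123, 128, 127, 127, 127, 128, 128, 133, 126, 128, 127, 127, 128, 133, 133, 135, 134, 134, 134, 135, 134, 136, 134, 133, 133, 132, 133, 132, 131, 132, 131, 131, 131, 132, 131, 131, 132, 132, 130, 130, 131, 127]
360 [232, 229, 232, 239, 237, 227, 230, 234, 235
[... 408 characters left out ...]
 228, 235, 214, 158, 165, 173, 179, 185, 176, 80, 63, 66, 76, 93, 101, 81, 74, 78, 94, 109, 113, 73, 75, 93, 104, 84, 68, 95, 97, 107, 103, 99, 77, 59, 69, 87, 71, 89, 86, 102, 105, 104, 108, 118, 108, 94, 116, 104, 128, 133, 131, 130, 134, 135, 134, 132, 126, 121, 116, 112, 114, 117, 119, 122, 123, 125, 123, 119]
388 [223, 211, 207, 202, 196, 197, 204, 214, 222, 212, 241, 193, 171, 201, 201, 174, 185, 187, 170, 156, 159, 164, 102, 116, 111, 106, 103, 95, 102, 99, 70, 84, 111, 104, 96, 96, 99, 105, 101, 100, 78, 61, 66, 90, 99, 96, 100, 88, 104, 112, 78, 72, 69, 96, 110, 112, 110, 94, 98, 103, 134, 130, 131, 131, 136, 133, 125, 119, 115, 113, 113, 113, 115, 118, 121, 124, 124, 123, 119, 206]
```

```bash
python3 -c "
from plant import r
print(r.close_job())"
```

```text
the job is handed in; nothing more can be done
None
```

I handed the job in at about 52 s. The last top picture and the contact forces put both blocks flush in the corner and tight together, and the eraser flat on the table in front of the board. The hand-in gave no verdict.

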